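# Make up two stone-setting kits at the jeweller's bench

### The arm

A 6-joint arm with a two-finger parallel gripper is mounted at the origin on the work surface. World frame = base frame: x ahead of the robot, y to its left, z up, the work surface at z = 0. Lengths are in m, angles in rad, forces in N, time in s.
With the tool pointing down it reaches from about 0.425 to 0.95 m from the base axis. Payload 3.5 kg.
Tool frame: the origin (TCP) lies at the very end of the fingers, on their centre line; the grasp point (between the pads) lies ctrl.grip_point_offset behind it (ctrl.grip_point_offset is the distance from the TCP to the grasp point, in m); z points along the fingers, y is the direction in which the jaws open and shut (so a half turn about z gives the same grasp; the last joint's range is limited). The gripper opens to 85 mm and grips with 20 to 120 N. Pads are 22 mm wide; open, the fingers measure 114 mm over their backs; the gripper's body (76 mm by 85 mm) begins 54 mm behind the grasp point. The pads swing forward as they close: fully open they stand 13 mm farther back than shut.
Start: joints at [-1.448, 0.286, 1.577, -0, 1.279, -0.15], TCP at [0.182, -0.65, 0.231] pointing down, gripper open.
Joint ranges: [-2.77, 2.77], [-0.9, 2.22], [0.21, 2.48], [-1.53, 4.67], [0.24, 2.81], [-2.84, 2.84]. Speed limits (rad/s): [2.79, 2.79, 3.14, 3.14, 3.14, 3.14].

### API

Orientations are given as a unit quaternion [x, y, z, w].
In Python, from plant import telemetry, imaging, ticket, finder, ctrl gives the robot as it stands. The module is installed in compiled form; this text tells all that it offers.
- The arm moves only by the shell command python3 -m crank 'ROWS' [FORCE]. ROWS is JSON, a list of rows, each a list of 7 numbers: the shift along the tool's x, y, z scaled (see below), then the turn, a rotation vector about the tool's x, y, z scaled (see below), then the opening, from 0 (shut) to 1 (fully open). A call has 1 to 12 rows; each row is the pose to reach, as a shift and turn from the pose commanded when the call began, along the tool's axes at that moment; what a row does not reach only later rows make up. The controller multiplies each number of a shift by 0.15 m and each number of a turn by 90 degrees. A row lasts 1/10 s, in which the tool goes at most 50 mm and 8.59 degrees, less where a joint would pass 70% of its speed; a pose out of reach is approached as far as the arm can. A call with a number of a shift or a turn outside -1 to 1 is refused whole. A call with a gripper value outside its range is refused whole. The fingers move at their own pace and stop on an object; FORCE is the grip in N (left out, the last holds). Time passes only in rows, so rows that repeat a pose let the fingers close. It gives the time, the measured TCP pose, the force and the opening at its end, in the units of the state.
- telemetry.get_state(): the state, without advancing time (a new reading comes with each control period).
- imaging.read_camera(name): name is "scene" or "top"; returns a dict with "pixels" (420x560x3 uint8, red, green, blue), "vfov" (degrees; the focal length in pixels is half the picture's height over the tangent of half this angle, whatever the lens; pixels are square), "cx", "cy" (the principal point, pixels), "distortion" ([k1, k2, p1, p2, k3] as OpenCV has them; the pictures are not rectified), "rvec" (rotation vector, rad) and "tvec" (3), from world to camera coordinates, as OpenCV has them. Camera axes: x right, y down, z forward; pixel columns grow to the right and rows downward; lengths in m; the calibration is good to about 2 mm. A picture is of the moment at which its call begins. There is no depth.
- ticket.sign_off(): hands the job in, once; it reports no verdict.
Trained networks look in a picture, given as the dict that the camera call returned (one of the last four; its "shot" number tells which), for a name from the list of things; names that differ only in an ending like _2 or _b are one class to them, and where a whole thing is asked for, a point or a joint stands for the part that bears it (a point fixed in the world has none). Each returns a list of dicts, best first, with "confidence" (0 to 1); they miss things now and then, are a little off and sometimes report something else, mostly with a low value. They report only what shows in the picture. A call takes as long as a camera call. They do not tell look-alikes from the thing itself.
- finder.masks_of(label, picture): "pixels" (420x560 bool, what is visible of it) and "extent" ([left, top, right, bottom] in pixels, round what is visible of it).
- finder.pinpoint(label, picture): "location" ([row, column] in pixels: a listed point, or the origin of a listed thing).
The state is a dict: "time": time; "qpos": joint angles; "dq": joint speeds; "joint_efforts": joint torques, N m; "eef_pos": TCP position; "tcp_rot": TCP orientation; "contact_force": force on the tool from outside, world axes, zero at the start; "wrist_torque": the same for the moment, N m; "opening": opening from 0.0 (shut) to 1.0 (fully open).
Only numpy, scipy, OpenCV 4.12 (cv2) and the standard library are available. Lean on these libraries where they do the work, as an engineer would, in place of code of your own. Each camera call takes 0.05 s, during which the arm holds its last target.

### The job

Make up the two setting kits from the stock on the bench plate: the dark-handled graver and the green stones go into the orange tray; the pale-handled graver, the red stones and, stacked squarely on top of the red case, the yellow stones go into the white tray. Lay each graver on its silhouette (handle on the round spot, blade along the strip) and set the cases lid up, centred and square on the dark rectangles. Leave the blue stones and the round tin where they are.

Things in the scene. Friction and masses are not known exactly. Their poses are not given: they have to be found in the camera images.
- orange_tray: Orange tray, fixed, 150 (x) by 195 mm (y). Origin: centre of underside, on the bench; z up. Floor top 5 mm, rim and divider (y +7.5) 9 mm above bench. Dark grey silhouettes on its floor: graver side (+y), 42 mm round spot for the handle at x -28, y +51 mm, blade strip from it towards +x; case side (-y), rectangle 66 (x) by 50 mm centred at x 0, y -44 mm.
- white_tray: White tray, fixed, 150 (x) by 195 mm (y). Origin: centre of underside, on the bench; z up. Floor top 5 mm, rim and divider (y +7.5) 9 mm above bench. Dark grey silhouettes on its floor: graver side (+y), 42 mm round spot for the handle at x -28, y +51 mm, blade strip from it towards +x; case side (-y), rectangle 66 (x) by 50 mm centred at x 0, y -44 mm.
- dark_graver (a point): Graver with a dark brown bulbous wooden handle, loose, 50 g, lying on the handle's flat sole. Handle 29 mm wide (y), 29 mm high, 43 mm long; the point is its middle, 14.5 mm above the underside; z up. Along +x a 5 mm wide steel blade ends 72 mm from the point, 11 mm above the support. Grip at the point, across y (thick for 15 mm either way along x).
- pale_graver (a point): Graver with a pale yellowish bulbous wooden handle, loose, 50 g, lying on the handle's flat sole. Handle 29 mm wide (y), 29 mm high, 43 mm long; the point is its middle, 14.5 mm above the underside; z up. Along +x a 5 mm wide steel blade ends 72 mm from the point, 11 mm above the support. Grip at the point, across y (thick for 15 mm either way along x).
- green_case (a point): Stone case with six green stones under its clear lid, ivory base: a closed loose block 56 mm long (its x) by 40 mm wide (its y) by 24 mm high, 70 g, lying flat with the flat lid up; the point is its centre, 12 mm above its underside, z up. Goes into the orange tray.
- red_case (a point): Stone case with six red stones under its clear lid, ivory base: a closed loose block 56 mm long (its x) by 40 mm wide (its y) by 24 mm high, 70 g, lying flat with the flat lid up; the point is its centre, 12 mm above its underside, z up. Goes into the white tray.
- yellow_case (a point): Stone case with six yellow stones under its clear lid, ivory base: a closed loose block 56 mm long (its x) by 40 mm wide (its y) by 24 mm high, 70 g, lying flat with the flat lid up; the point is its centre, 12 mm above its underside, z up. Goes on top of the red case.
- blue_case (a point): Stone case with six blue stones under its clear lid, ivory base: a closed loose block 56 mm long (its x) by 40 mm wide (its y) by 24 mm high, 70 g, lying flat with the flat lid up; the point is its centre, 12 mm above its underside, z up. Spare stock: not to be disturbed.
- tin (a point): Round brass tin with a copper-coloured lid, loose, 62 mm in diameter, 42 mm high, standing beyond the stock; the point is its centre, 21 mm above the bench. Not to be disturbed.
Things that resemble listed ones, but are neither listed nor needed, are in the scene too. Leave any pink look-alike of the part that bears red_case alone. Leave any pink look-alike of the part that bears yellow_case alone.

How it is judged:
At the end, for the whole second after the job is handed in: Each graver handle and case in its own tray, flat, within 12 mm of its silhouette's centre along each tray axis and 15 degrees, blades the strip's way; yellow case flat on the red one, within 10 mm and 15 degrees; all at rest. Blue case and tin within 15 mm of their starts (x of dark_graver in the frame of orange_tray between -0.04 and -0.016 m and y of dark_graver in the frame of orange_tray between 0.039 and 0.063 m and z of dark_graver in the frame of orange_tray between 0.0155 and 0.0235 m and angle between each of dark_graver, green_case, pale_graver, red_case, yellow_case's own z axis and vertical below 0.12 rad and angle between the x axis of each of dark_graver, green_case and the x axis of orange_tray, either way round below 0.26 rad and x of orange_tray in the frame of dark_graver above 0 m and x of green_case in the frame of orange_tray between -0.012 and 0.012 m and y of green_case in the frame of orange_tray between -0.056 and -0.032 m and z of green_case in the frame of orange_tray between 0.013 and 0.021 m and x of pale_graver in the frame of white_tray between -0.04 and -0.016 m and y of pale_graver in the frame of white_tray between 0.039 and 0.063 m and z of pale_graver in the frame of white_tray between 0.0155 and 0.0235 m and angle between the x axis of each of pale_graver, red_case and the x axis of white_tray, either way round below 0.26 rad and x of white_tray in the frame of pale_graver above 0 m and x of red_case in the frame of white_tray between -0.012 and 0.012 m and y of red_case in the frame of white_tray between -0.056 and -0.032 m and z of red_case in the frame of white_tray between 0.013 and 0.021 m and z of yellow_case in the frame of red_case between 0.02 and 0.028 m and horizontal distance between yellow_case and red_case below 0.01 m and angle between the x axis of yellow_case and the x axis of red_case, either way round below 0.26 rad and linear speed of each of dark_graver_body, pale_graver_body, green_case_body, red_case_body, yellow_case_body below 0.01 m/s and distance of each of blue_case, tin from where it was at the start of the episode below 0.015 m); the robot touches nothing.
It fails at once if the spare blue case is moved more than 15 mm (distance of blue_case from where it was at the start of the episode above 0.015 m).
It fails at once if the round tin is moved more than 15 mm (distance of tin from where it was at the start of the episode above 0.015 m).
It also fails if it takes over 125 s, if anything falls off the work surface, if the arm or the gripper's body presses on something with over 40 N, if the wrist force passes 120 N, or if a joint passes its speed limit or range.

## Working session

There is one attempt and no reset: what is moved stays moved. The work goes in short steps, Python scripts to look and compute and a shell command to move; the robot and the scene stay as the last step left them, time stands still between calls to the robot, and variables do not carry over. Pictures are saved under pics/ and viewed, and the job is handed in when it is done.

```bash
mkdir -p pics
cat > h.py <<'E'
import numpy as np, cv2
from plant import telemetry, imaging, ticket, finder, ctrl
def K(p):
    f=p["pixels"].shape[0]/2/np.tan(np.radians(p["vfov"])/2)
    return np.array([[f,0,p["cx"]],[0,f,p["cy"]],[0,0,1.]])
def ray(p,uv,z):
    d=np.array(p["distortion"],float)
    n=cv2.undistortPoints(np.array(uv,float).reshape(-1,1,2),K(p),d).reshape(-1,2)
    R=cv2.Rodrigues(np.array(p["rvec"],float))[0];t=np.array(p["tvec"],float).reshape(3)
    C=-R.T@t
    D=np.c_[n,np.ones(len(n))]@R
    return C+D*((z-C[2])/D[:,2])[:,None]
def proj(p,X):
    return cv2.projectPoints(np.array(X,float).reshape(-1,1,3),np.array(p["rvec"],float),np.array(p["tvec"],float),K(p),np.array(p["distortion"],float))[0].reshape(-1,2)
def save(p,n): cv2.imwrite("pics/"+n,p["pixels"][:,:,::-1])
E
python3 - <<'E'
from h import *
for n in("top","scene"):
    p=imaging.read_camera(n);save(p,n+"0.png")
    R=cv2.Rodrigues(np.array(p["rvec"],float))[0];print(n,p["vfov"],p["shot"],-R.T@np.array(p["tvec"]).reshape(3))
    Z=dict(orange_tray=0,white_tray=0,dark_graver=.0145,pale_graver=.0145,tin=.021)
    for l in "orange_tray white_tray dark_graver pale_graver green_case red_case yellow_case blue_case tin".split():
        for r in finder.pinpoint(l,p)[:4]:
            v,u=r["location"];print(l,round(r["confidence"],2),round(u),round(v),ray(p,[u,v],Z.get(l,.012)).round(4)[0])
print(telemetry.get_state(), ctrl.grip_point_offset)
E
```

```text
top 57.7900453830052 1 [0.56041273 0.01300113 0.8059786 ]
orange_tray 0.72 124 283 [0.5033 0.3355 0.    ]
orange_tray 0.26 449 267 [ 0.52   -0.3518  0.    ]
dark_graver 0.85 289 230 [ 0.6058 -0.011   0.0145]
pale_graver 0.6 347 299 [ 0.4619 -0.128   0.0145]
green_case 0.67 220 302 [0.4617 0.1331 0.012 ]
red_case 0.84 342 228 [ 0.609 -0.122  0.012]
red_case 0.84 408 178 [ 0.7121 -0.2675  0.012 ]
yellow_case 0.76 213 152 [0.7758 0.1475 0.012 ]
yellow_case 0.56 219 227 [0.6143 0.1352 0.012 ]
blue_case 0.87 286 293 [ 0.4754 -0.002   0.012 ]
tin 0.85 292 145 [ 0.7857 -0.0203  0.021 ]
scene 56.038219339515464 2 [ 1.23142904 -0.58672973  0.70430693]
orange_tray 0.85 335 168 [0.5144 0.3255 0.    ]
white_tray 0.92 156 267 [ 0.5161 -0.348   0.    ]
dark_graver 0.44 285 220 [ 0.6119 -0.0007  0.0145]
pale_graver 0.67 223 216 [ 0.4775 -0.1156  0.0145]
pale_graver 0.37 329 250 [ 0.7772 -0.0044  0.0145]
green_case 0.51 283 177 [0.4465 0.1467 0.012 ]
red_case 0.69 252 242 [ 0.6173 -0.1256  0.012 ]
red_case 0.61 231 292 [ 0.7133 -0.2667  0.012 ]
yellow_case 0.92 366 225 [0.7791 0.1476 0.012 ]
yellow_
[... 187 characters left out ...]
0, 'qpos': array([-1.44798522e+00,  2.86307384e-01,  1.57671290e+00, -1.27232001e-06,
        1.27861217e+00, -1.50021695e-01]), 'dq': array([ 7.46871147e-05,  5.62739174e-04,  3.80793674e-04,  8.07953084e-04,
        6.07403429e-04, -6.91985742e-04]), 'joint_efforts': array([-5.43795613e-04, -4.05972862e+01, -2.92947203e+01, -1.26778837e-04,
        5.23986928e-04, -5.72969512e-06]), 'eef_pos': array([ 0.18189716, -0.65000606,  0.23131294]), 'tcp_rot': array([ 9.90709678e-01,  1.35993873e-01, -3.38438338e-07, -1.99036778e-05]), 'contact_force': array([-0.50377318,  0.36942656,  0.94576192]), 'wrist_torque': array([ 0.01161936, -0.00658018, -0.00692714]), 'opening': 1.003457251743005} 0.0187
```

View pics/top0.png

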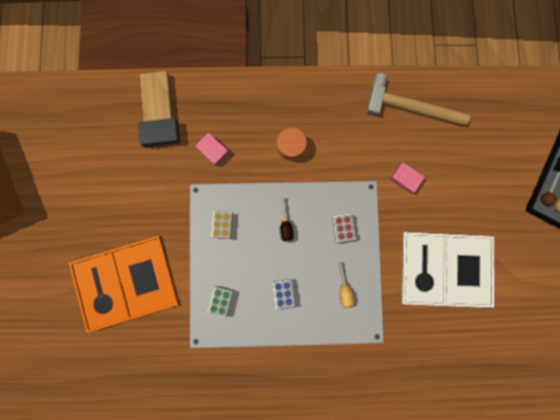

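View pics/scene0.png

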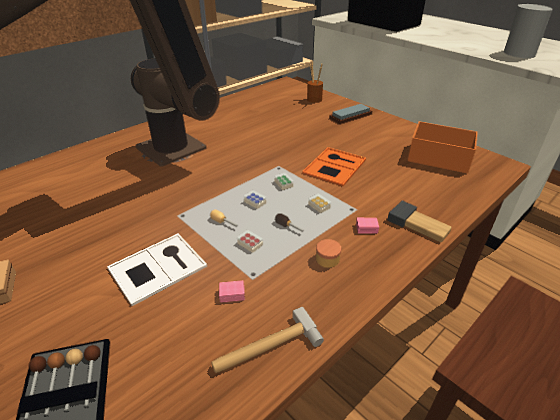

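Run:
```python
import cv2,numpy as np
a=cv2.imread("pics/top0.png")
c=[a[s-30:s+30,t-40:t+40] for t,s in((342,228),(408,178),(213,152),(219,227))]
c=[cv2.resize(x,None,fx=5,fy=5,interpolation=2)for x in c]
cv2.imwrite("pics/crop0.png",cv2.vconcat([cv2.hconcat(c[:2]),cv2.hconcat(c[2:])]))
```

```text
(no output)
```

View pics/crop0.png

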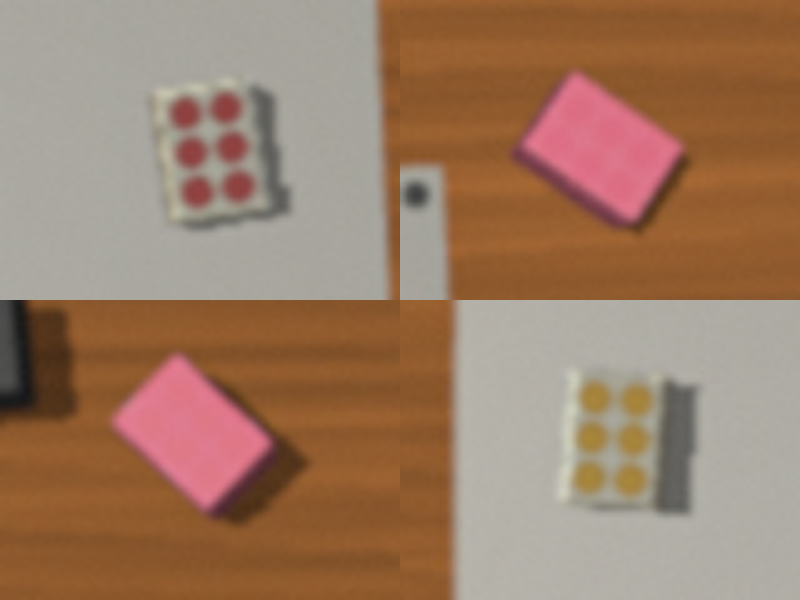

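The red case is the ivory one with red stones at (342,228), and the yellow case is the ivory one with yellow stones at (219,227). The solid pink blocks at (408,178) and (213,152) are look-alikes and stay put. The crop confirms this. Next come the precise poses.

```bash
cat >> h.py <<'E'
from scipy.optimize import minimize
def rz(a): return np.array([[np.cos(a),-np.sin(a),0],[np.sin(a),np.cos(a),0],[0,0,1]])
def box(x,y,a,z0,z1,L=.056,W=.04):
    return np.array([[sx*L/2,sy*W/2,z] for z in(z0,z1) for sx in(-1,1) for sy in(-1,1)])@rz(a).T+[x,y,0]
def hull(p,X,s=4):
    m=np.zeros((420*s,560*s),np.uint8)
    h=cv2.convexHull(proj(p,X).astype(np.float32))
    cv2.fillConvexPoly(m,np.round(((h+.5)*s-.5)*16).astype(np.int32),255,shift=4)
    return cv2.resize(m,(560,420),interpolation=cv2.INTER_AREA)/255.
def boxfit(p,mask,g,z0=0.,z1=.024):
    f=lambda q: np.abs(hull(p,box(*q,z0,z1))-mask).sum()
    best=None
    for a in np.radians([-20,0,20]):
        q0=np.array([g[0],g[1],g[2]+a])
        r=minimize(f,q0,method="Nelder-Mead",options=dict(initial_simplex=[q0,q0+[.01,0,0],q0+[0,.01,0],q0+[0,0,.2]],xatol=1e-4,fatol=.05))
        if best is None or r.fun<best.fun: best=r
    return best.x,best.fun/mask.sum()
def near(l,p,g,z=.012,rad=.05):
    for r in finder.masks_of(l,p):
        v,u=np.nonzero(r["pixels"]); c=ray(p,[u.mean(),v.mean()],z)[0]
        if np.hypot(*(c[:2]-g[:2]))<rad: return r["pixels"],c
    return None,None
E
python3 - <<'E'
from h import *
import pickle
G=dict(green_case=(.4617,.1331),red_case=(.609,-.122),yellow_case=(.614,.135),blue_case=(.475,-.002))
ps={n:imaging.read_camera(n) for n in("top","scene")}
pickle.dump(ps,open("p0.pkl","wb"))
for l,g in G.items():
  for n,p in ps.items():
    m,c=near(l,p,np.array(g))
    if m is None: print(l,n,"none");continue
    x,e=boxfit(p,m.astype(float),(c[0],c[1],0)); print(l,n,x[:2].round(4),np.degrees(x[2]).round(1),round(e,2))
p=ps["top"]
for l,g in dict(dark_graver=(.606,-.011),pale_graver=(.462,-.128)).items():
    m,c=near(l,p,np.array(g))
    print(l,None if m is None else m.sum(),c)
    if m is None: continue
    v,u=np.nonzero(m); X=ray(p,np.c_[u,v],.0145)[:,:2]; d=X-X.mean(0); w,V=np.linalg.eigh(d.T@d); print(np.degrees(np.arctan2(V[1,1],V[0,1])), X.min(0),X.max(0))
# trays
px=p["pixels"].astype(int)
for l,reg in dict(orange_tray=(65,230,185,335),white_tray=(398,228,500,312)).items():
    x0,y0,x1,y1=reg; s=px[y0:y1,x0:x1].max(2)
    b=(s<85).astype(np.uint8)
    n,lab,st,ce=cv2.connectedComponentsWithStats(b)
    for i in range(1,n):
        if st[i,4]>150:
            cs,_=cv2.findContours((lab==i).astype(np.uint8),0,2); P=cs[0].reshape(-1,2)+[x0,y0]
            v,u=np.nonzero(lab==i); W=ray(p,np.c_[u+x0,v+y0],.005)[:,:2]
            r=cv2.minAreaRect((W*1000).astype(np.float32)); print(l,st[i],W.mean(0).round(4),r)
    hsv=cv2.cvtColor(p["pixels"],cv2.COLOR_RGB2HSV)[y0:y1,x0:x1]
    m=((hsv[...,1]>215)&(hsv[...,2]>200)) if l[0]=='o' else ((hsv[...,1]<40)&(hsv[...,2]>180))
    m=cv2.morphologyEx(m.astype(np.uint8),cv2.MORPH_OPEN,np.ones((3,3)))
    v,u=np.nonzero(m);W=ray(p,np.c_[u+x0,v+y0],.009)[:,:2]; print(l,cv2.minAreaRect((W*1000).astype(np.float32)))
E
```

```text
green_case top [0.4615 0.1329] -14.5 0.14
green_case scene [0.4607 0.1342] -15.0 0.07
red_case top [ 0.6092 -0.1252] 5.9 0.07
red_case scene none
yellow_case top [0.6223 0.1298] -4.6 0.07
yellow_case scene [0.6204 0.1289] -6.8 0.09
blue_case top [0.4751 0.0043] 6.1 0.05
blue_case scene [0.4709 0.0046] 4.9 0.06
dark_graver 273 [ 0.61150644 -0.00378109  0.012     ]
-173.21598375009785 [ 0.58707998 -0.01734111] [0.6543096  0.00978985]
pale_graver 303 [ 0.4670316 -0.1256611  0.012    ]
-171.2493642792216 [ 0.44474267 -0.14181014] [ 0.49807186 -0.11083471]
orange_tray [ 65  31  28  34 635] [0.5141 0.2937] ((514.21240234375, 293.74517822265625), (60.509681701660156, 44.82731628417969), 15.720670700073242)
orange_tray [ 28  38  19  45 345] [0.4742 0.3812] ((489.8316650390625, 379.47174072265625), (91.93025207519531, 35.54388427734375), 2.973341703414917)
orange_tray ((485.66534423828125, 327.5887756347656), (110.84100341796875, 184.80577087402344), 16.200084686279297)
white_tray [ 18  18  17  45 342] [ 0.5059 -0.2948] ((520.3516235351562, -295.0699462890625), (34.31065368652344, 92.65808868408203), 87.1692886352539)
white_tray [ 60  28  21  30 606] [ 0.5131 -0.39  ] ((513.0424194335938, -390.0560607910156), (43.73524475097656, 60.97723388671875), 86.33466339111328)
white_tray ((516.0322265625, -345.649658203125), (193.96388244628906, 148.59861755371094), 86.23674011230469)
```

```bash
cat > gr.py <<'E'
from h import *
import pickle
ps=pickle.load(open("p0.pkl","rb"))
G=dict(dark=(.606,-.008),pale=(.462,-.126))
out=[]
for n,p in ps.items():
  hsv=cv2.cvtColor(p["pixels"],cv2.COLOR_RGB2HSV).astype(int)
  for l,g in G.items():
    c=proj(p,[[*g,.0145]])[0].round().astype(int)
    r=22 if n=="top" else 28
    y0,x0=c[1]-r,c[0]-r
    s=hsv[y0:y0+2*r,x0:x0+2*r]; 
    m=(s[...,2]<90)&(s[...,1]>70) if l=="dark" else (s[...,1]>95)&(s[...,2]>120)
    k,lab,st,ce=cv2.connectedComponentsWithStats(m.astype(np.uint8)); 
    i=1+st[1:,4].argmax(); v,u=np.nonzero(lab==i)
    W=ray(p,np.c_[u+x0,v+y0],.0145)[:,:2]
    print(n,l,st[i],W.mean(0).round(4),cv2.minAreaRect((W*1000).astype(np.float32)))
    im=p["pixels"][y0:y0+2*r,x0:x0+2*r,::-1].copy(); im=cv2.resize(im,(380,380),interpolation=2)
    cs,_=cv2.findContours(cv2.resize((lab==i).astype(np.uint8),(380,380),interpolation=0),0,2); cv2.drawContours(im,cs,-1,(0,255,0),1)
    out.append(im)
cv2.imwrite("pics/gr0.png",cv2.resize(cv2.vconcat([cv2.hconcat(out[:2]),cv2.hconcat(out[2:])]),(600,600)))
E
python3 gr.py
```

```text
top dark [ 15  12  12  20 184] [ 0.6046 -0.0055] ((606.0843505859375, -5.083710670471191), (39.776859283447266, 22.605266571044922), 8.168000221252441)
top pale [ 16   7  14  24 259] [ 0.4665 -0.1258] ((467.9491271972656, -125.4258804321289), (46.7053337097168, 26.828384399414062), 9.517518043518066)
scene dark [22 22 13 13 93] [ 0.6027 -0.0049] ((605.0914916992188, -6.402629852294922), (48.6373291015625, 35.8912467956543), 7.802854061126709)
scene pale [  0   0  46  23 545] [ 0.3523 -0.0953] ((376.4028015136719, -96.27748107910156), (139.82989501953125, 112.39065551757812), 46.582275390625)
```

View pics/gr0.png

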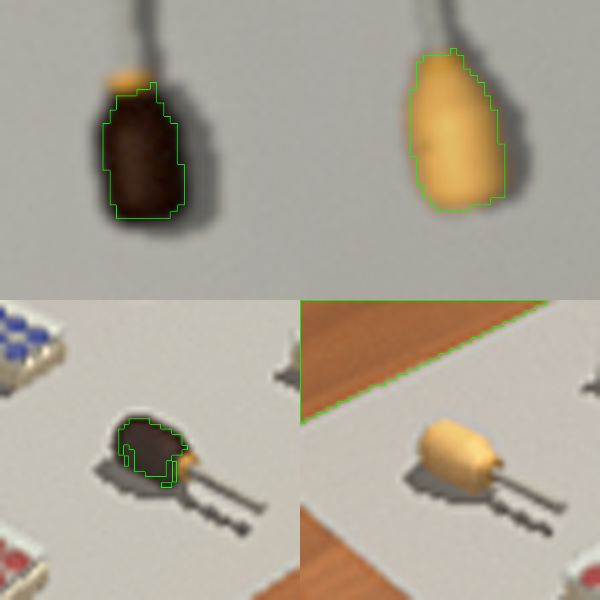

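```bash
cat > mv.py <<'E'
import sys
from h import *
from scipy.spatial.transform import Rotation as Ro
s=telemetry.get_state(); R=Ro.from_quat(s["tcp_rot"]).as_matrix()
print("t",round(s["time"],1),"pos",s["eef_pos"].round(4),"yaw",np.degrees(np.arctan2(R[1,0],R[0,0])).round(1),"tilt",np.degrees(np.arccos(-R[2,2])).round(2),"F",s["contact_force"].round(1),"open",round(s["opening"],3),"q",s["qpos"].round(2))
for a in sys.argv[1:]:
    x,y,z,yaw=map(float,a.split(","))
    T=Ro.from_euler("z",yaw,degrees=True).as_matrix()@np.diag([1,-1,-1.])
    d=R.T@(np.array([x,y,z])-s["eef_pos"])/.15
    rv=Ro.from_matrix(R.T@T).as_rotvec()/(np.pi/2)
    n=int(np.ceil(np.abs(d).max())); 
    print(a,"shift",d.round(3),"turn",rv.round(3),"calls",n,"per",(d/n).round(3))
E
python3 mv.py .4665,-.1258,.12,9.5
```

```text
t 1.6 pos [ 0.1819 -0.65    0.2313] yaw 15.6 tilt 0.0 F [ 0.2 -1.3 -0.4] open 1.002 q [-1.45  0.29  1.58  0.    1.28 -0.15]
.4665,-.1258,.12,9.5 shift [ 2.769 -2.855  0.742] turn [ 0.    -0.     0.068] calls 3 per [ 0.923 -0.952  0.247]
```

```bash
python3 -m crank '[[0.923,-0.952,0.2,0,0,0,1],[0.923,-0.952,0.2,0,0,0,1],[0.923,-0.952,0.2,0,0,0,1],[0.923,-0.952,0.2,0,0,0,1],[0.923,-0.952,0.2,0,0,0,1]]' 40 && python3 -m crank '[[0.923,-0.952,0.2,0,0,0,1],[0.923,-0.952,0.2,0,0,0,1],[0.923,-0.952,0.2,0,0,0,1],[0.923,-0.952,0.2,0,0,0,1],[0.923,-0.952,0.2,0,0,0,1]]'; python3 mv.py .4665,-.1258,.10,9.5
```

```text
time: 2.1
eef_pos: [0.2785, -0.4696, 0.1993]
tcp_rot: [0.99, 0.138, 0.0, -0.003]
contact_force: [0.1, -1.0, 0.1]
opening: 1.001
time: 2.6
eef_pos: [0.3729, -0.2961, 0.1702]
tcp_rot: [0.99, 0.139, -0.0, -0.001]
contact_force: [-0.3, -0.1, -0.1]
opening: 0.998
t 2.6 pos [ 0.3729 -0.2961  0.1702] yaw 16.0 tilt 0.17 F [-0.3 -0.1 -0.1] open 0.998 q [-0.89 -0.1   2.11  0.    1.14  0.41]
.4665,-.1258,.10,9.5 shift [ 0.912 -0.918  0.471] turn [-0.002  0.     0.072] calls 1 per [ 0.912 -0.918  0.471]
```

```bash
python3 -m crank '[[0.912,-0.918,0.471,0,0,0.072,0.7],[0.912,-0.918,0.471,0,0,0.072,0.7],[0.912,-0.918,0.471,0,0,0.072,0.7],[0.912,-0.918,0.471,0,0,0.072,0.7],[0.912,-0.918,0.471,0,0,0.072,0.7],[0.912,-0.918,0.471,0,0,0.072,0.7],[0.912,-0.918,0.471,0,0,0.072,0.7],[0.912,-0.918,0.471,0,0,0.072,0.7]]'; python3 mv.py .4665,-.1258,.003,9.5;  python3 - <<'E'
from h import *
for n in("top","scene"):
    p=imaging.read_camera(n);save(p,n+"1.png")
E
```

```text
time: 3.4
eef_pos: [0.4666, -0.1328, 0.1017]
tcp_rot: [0.997, 0.079, 0.001, 0.001]
contact_force: [-0.1, 0.2, -0.4]
opening: 0.701
t 3.4 pos [ 0.4666 -0.1328  0.1017] yaw 9.0 tilt 0.12 F [-0.1  0.2 -0.4] open 0.701 q [-0.49  0.02  2.14 -0.    0.99  0.93]
.4665,-.1258,.003,9.5 shift [ 0.006 -0.047  0.658] turn [ 0.001 -0.001 -0.005] calls 1 per [ 0.006 -0.047  0.658]
```

View pics/scene1.png

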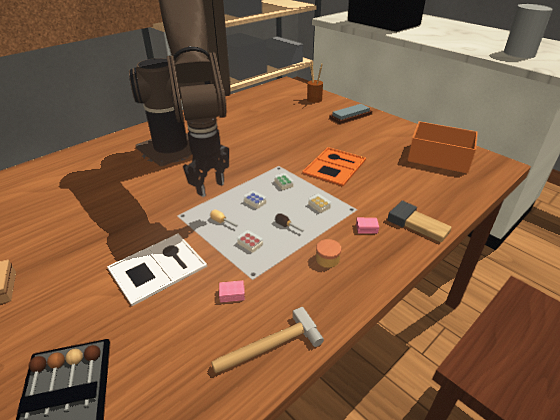

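Scene view: the open gripper (205,185) hovers over the pale graver (222,216), clear of everything. Descending.

```bash
python3 -m crank '[[0.006,-0.047,0.3,0,0,0,0.7],[0.006,-0.047,0.5,0,0,0,0.7],[0.006,-0.047,0.65,0,0,0,0.7],[0.006,-0.047,0.65,0,0,0,0.7],[0.006,-0.047,0.65,0,0,0,0.7]]'; python3 mv.py .4665,-.1258,.003,9.5
```

```text
time: 4.0
eef_pos: [0.4662, -0.1246, 0.0037]
tcp_rot: [0.997, 0.079, 0.0, 0.0]
contact_force: [0.3, -0.5, -0.3]
opening: 0.699
t 4.0 pos [ 0.4662 -0.1246  0.0037] yaw 9.1 tilt 0.01 F [ 0.3 -0.5 -0.3] open 0.699 q [-0.47  0.19  2.17 -0.    0.78  0.94]
.4665,-.1258,.003,9.5 shift [0.001 0.009 0.004] turn [ 0.    -0.    -0.005] calls 1 per [0.001 0.009 0.004]
```

```bash
python3 -m crank '[[0,0,0,0,0,0,0],[0,0,0,0,0,0,0],[0,0,0,0,0,0,0],[0,0,0,0,0,0,0],[0,0,0,0,0,0,0],[0,0,0,0,0,0,0]]' 40;  python3 - <<'E'
from h import *
for n in("scene",):
    p=imaging.read_camera(n);a=p["pixels"][130:270,130:320,::-1];cv2.imwrite("pics/g1.png",cv2.resize(a,None,fx=4,fy=4,interpolation=2))
E
```

```text
time: 4.6
eef_pos: [0.4675, -0.1247, 0.005]
tcp_rot: [0.997, 0.08, 0.001, 0.001]
contact_force: [-0.4, -0.3, 5.8]
opening: 0.326
```

View pics/g1.png

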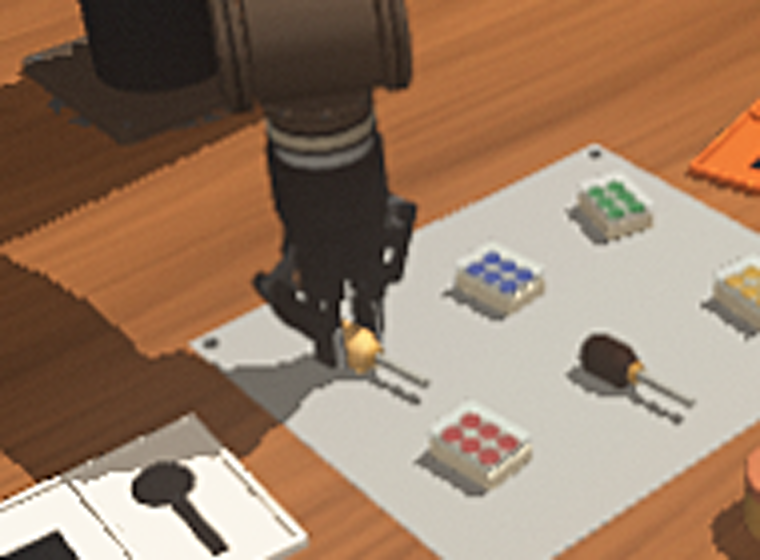

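The pale handle is between the fingers (crop 360,345) with the opening at 28 mm. Lift and carry to the white tray.

```bash
python3 -m crank '[[0,0,-0.3,0,0,0,0],[0,0,-0.5,0,0,0,0],[0,0,-0.5,0,0,0,0],[0,0,-0.5,0,0,0,0]]'; python3 mv.py .4914,-.2929,.075,-3.76
```

```text
time: 5.05
eef_pos: [0.4663, -0.1239, 0.0788]
tcp_rot: [0.997, 0.08, 0.001, 0.0]
contact_force: [0.2, -1.4, -0.8]
opening: 0.329
t 5.0 pos [ 0.4663 -0.1239  0.0788] yaw 9.2 tilt 0.1 F [ 0.2 -1.4 -0.8] open 0.329 q [-0.47  0.05  2.15  0.    0.94  0.94]
.4914,-.2929,.075,-3.76 shift [-0.014  1.139  0.027] turn [ 0.001 -0.001  0.143] calls 2 per [-0.007  0.569  0.013]
```

```bash
python3 -m crank '[[0,0.57,0,0,0,0.07,0],[0,1,0,0,0,0.143,0],[0,1,0,0,0,0.143,0],[0,1,0,0,0,0.143,0],[0,1,0,0,0,0.143,0],[0,1,0,0,0,0.143,0],[0,1,0,0,0,0.143,0]]'; python3 mv.py .4914,-.2929,.03,-3.76
```

```text
time: 5.75
eef_pos: [0.4891, -0.2701, 0.077]
tcp_rot: [0.999, -0.032, -0.001, -0.001]
contact_force: [0.3, -0.3, -0.1]
opening: 0.328
t 5.8 pos [ 0.4891 -0.2701  0.077 ] yaw -3.6 tilt 0.15 F [ 0.3 -0.3 -0.1] open 0.328 q [-0.69  0.21  1.97  0.    0.96  0.95]
.4914,-.2929,.03,-3.76 shift [0.026 0.151 0.313] turn [-0.001  0.001  0.001] calls 1 per [0.026 0.151 0.313]
```

```bash
python3 -m crank '[[0.026,0.151,0.1,0,0,0,0],[0.026,0.151,0.3,0,0,0,0],[0.026,0.151,0.3,0,0,0,0],[0.026,0.151,0.3,0,0,0,0],[0.026,0.151,0.3,0,0,0,0]]'; python3 mv.py .4914,-.2929,.010,-3.76
python3 - <<'E'
from h import *
p=imaging.read_camera("scene");a=p["pixels"][190:310,90:280,::-1];cv2.imwrite("pics/g2.png",cv2.resize(a,None,fx=4,fy=4,interpolation=2))
E
```

```text
time: 6.25
eef_pos: [0.4929, -0.2945, 0.0344]
tcp_rot: [0.999, -0.032, 0.001, 0.0]
contact_force: [0.6, -0.2, -0.6]
opening: 0.33
t 6.2 pos [ 0.4929 -0.2945  0.0344] yaw -3.7 tilt 0.09 F [ 0.6 -0.2 -0.6] open 0.33 q [-0.72  0.31  1.95  0.    0.88  0.92]
.4914,-.2929,.010,-3.76 shift [-0.011 -0.01   0.163] turn [ 0.001 -0.001  0.001] calls 1 per [-0.011 -0.01   0.163]
```

View pics/g2.png

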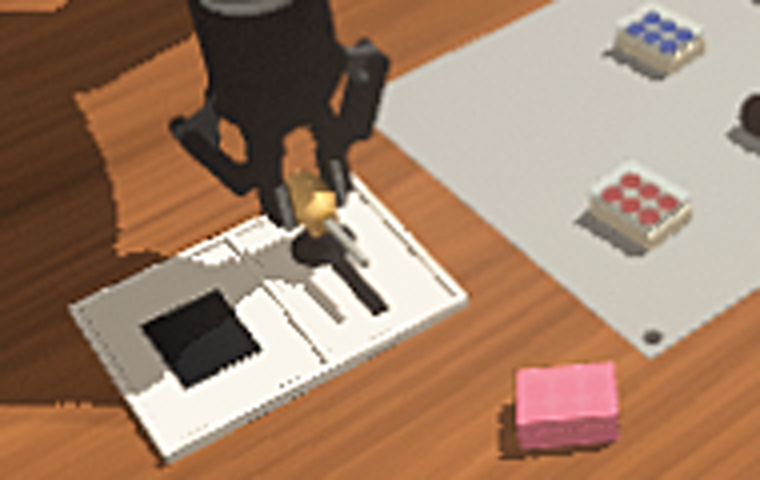

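The graver is held above its spot with the blade parallel to the strip. Lower and release.

```bash
python3 -m crank '[[-0.011,-0.01,0.08,0,0,0,0],[-0.011,-0.01,0.15,0,0,0,0],[-0.011,-0.01,0.155,0,0,0,0],[-0.011,-0.01,0.155,0,0,0,0]]'; python3 mv.py .4914,-.2929,.010,-3.76
```

```text
time: 6.7
eef_pos: [0.4908, -0.2931, 0.0096]
tcp_rot: [0.999, -0.033, 0.0, -0.0]
contact_force: [0.5, 0.3, 0.6]
opening: 0.329
t 6.7 pos [ 0.4908 -0.2931  0.0096] yaw -3.7 tilt 0.02 F [0.5 0.3 0.6] open 0.329 q [-0.72  0.35  1.96  0.    0.84  0.92]
.4914,-.2929,.010,-3.76 shift [ 0.004 -0.001 -0.003] turn [-0. -0.  0.] calls 1 per [ 0.004 -0.001 -0.003]
```

```bash
python3 -m crank '[[0,0,0.008,0,0,0,0],[0,0,0.008,0,0,0,0],[0,0,0.008,0,0,0,0.6],[0,0,0.008,0,0,0,0.6],[0,0,0.008,0,0,0,0.6],[0,0,0,0,0,0,0.6],[0,0,-0.2,0,0,0,0.6],[0,0,-0.5,0,0,0,0.6],[0,0,-0.5,0,0,0,0.6],[0,0,-0.5,0,0,0,0.6]]'; python3 mv.py .6092,-.1252,.08,6;  python3 - <<'E'
from h import *
p=imaging.read_camera("scene");a=p["pixels"][190:310,90:280,::-1];cv2.imwrite("pics/g3.png",cv2.resize(a,None,fx=4,fy=4,interpolation=2))
E
```

```text
time: 7.7
eef_pos: [0.4916, -0.2939, 0.0865]
tcp_rot: [0.999, -0.032, 0.001, 0.001]
contact_force: [-0.7, 0.7, 1.3]
opening: 0.598
t 7.7 pos [ 0.4916 -0.2939  0.0865] yaw -3.7 tilt 0.2 F [-0.7  0.7  1.3] open 0.598 q [-0.72  0.23  1.94 -0.    0.98  0.92]
.6092,-.1252,.08,6 shift [ 0.71  -1.173  0.043] turn [ 0.001 -0.002 -0.108] calls 2 per [ 0.355 -0.587  0.021]
```

View pics/g3.png

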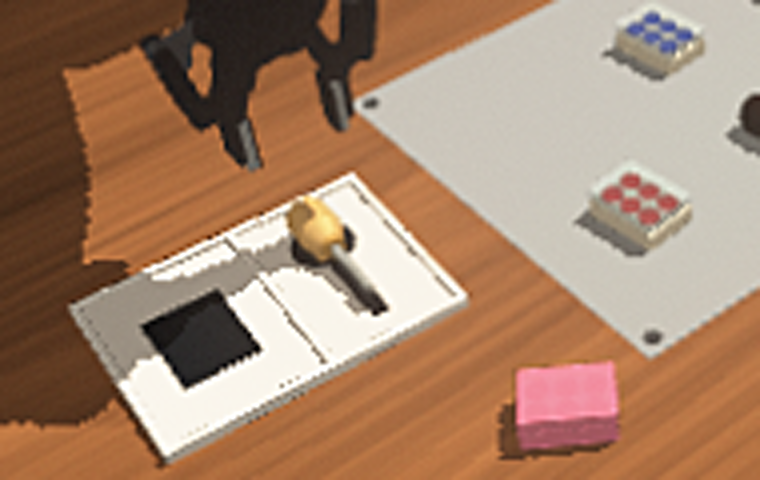

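The pale graver lies on its silhouette. Next is the red case.

```bash
python3 -m crank '[[0.355,-0.587,0,0,0,-0.05,0.7],[0.71,-1,0,0,0,-0.108,0.7],[0.71,-1,0,0,0,-0.108,0.7],[0.71,-1,0,0,0,-0.108,0.7],[0.71,-1,0,0,0,-0.108,0.7],[0.71,-1,0,0,0,-0.108,0.7],[0.71,-1,0,0,0,-0.108,0.7]]'; python3 mv.py .6092,-.1252,.05,6
```

```text
time: 8.45
eef_pos: [0.6053, -0.1508, 0.0834]
tcp_rot: [0.999, 0.052, -0.001, -0.0]
contact_force: [-0.8, 0.4, -0.1]
opening: 0.701
t 8.4 pos [ 0.6053 -0.1508  0.0834] yaw 6.0 tilt 0.17 F [-0.8  0.4 -0.1] open 0.701 q [-0.41  0.33  1.81 -0.    1.    1.06]
.6092,-.1252,.05,6 shift [ 0.044 -0.167  0.223] turn [-0.001  0.002 -0.   ] calls 1 per [ 0.044 -0.167  0.223]
```

```bash
python3 -m crank '[[0.044,-0.167,0.1,0,0,0,0.75],[0.044,-0.167,0.22,0,0,0,0.75],[0.044,-0.167,0.22,0,0,0,0.75],[0.044,-0.167,0.22,0,0,0,0.75]]'; python3 mv.py .6092,-.1252,.005,6
python3 - <<'E'
from h import *
p=imaging.read_camera("scene");a=p["pixels"][160:280,170:340,::-1];cv2.imwrite("pics/g4.png",cv2.resize(a,None,fx=4,fy=4,interpolation=2))
E
```

```text
time: 8.85
eef_pos: [0.6097, -0.1258, 0.0515]
tcp_rot: [0.999, 0.051, -0.001, -0.0]
contact_force: [-0.4, -0.7, 0.4]
opening: 0.755
t 8.8 pos [ 0.6097 -0.1258  0.0515] yaw 5.9 tilt 0.09 F [-0.4 -0.7  0.4] open 0.755 q [-0.37  0.38  1.82 -0.    0.95  1.1 ]
.6092,-.1252,.005,6 shift [-0.003 -0.004  0.31 ] turn [-0.     0.001 -0.001] calls 1 per [-0.003 -0.004  0.31 ]
```

View pics/g4.png

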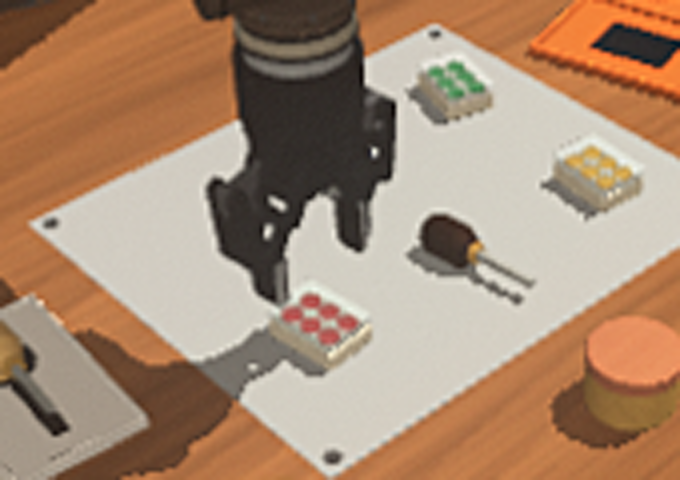

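The fingers straddle the red case (crop 320,325). Descend, close and lift.

```bash
python3 -m crank '[[-0.003,-0.004,0.2,0,0,0,0.75],[-0.003,-0.004,0.31,0,0,0,0.75],[-0.003,-0.004,0.31,0,0,0,0.75],[-0.003,-0.004,0.31,0,0,0,0.75]]' && python3 mv.py && python3 -m crank '[[0,0,0,0,0,0,0],[0,0,0,0,0,0,0],[0,0,0,0,0,0,0],[0,0,0,0,0,0,0],[0,0,0,0,0,0,0]]' && python3 -m crank '[[0,0,-0.3,0,0,0,0],[0,0,-0.5,0,0,0,0],[0,0,-0.5,0,0,0,0],[0,0,-0.5,0,0,0,0]]'; python3 mv.py .5131,-.3898,.08,-3.76
python3 - <<'E'
from h import *
p=imaging.read_camera("scene");a=p["pixels"][160:280,170:340,::-1];cv2.imwrite("pics/g5.png",cv2.resize(a,None,fx=4,fy=4,interpolation=2))
E
```

```text
time: 9.3
eef_pos: [0.6101, -0.1245, 0.0055]
tcp_rot: [0.999, 0.052, -0.0, -0.0]
contact_force: [0.1, -0.6, 0.0]
opening: 0.747
t 9.3 pos [ 0.6101 -0.1245  0.0055] yaw 6.0 tilt 0.03 F [ 0.1 -0.6  0. ] open 0.747 q [-0.36  0.44  1.83 -0.    0.87  1.1 ]
time: 9.8
eef_pos: [0.6114, -0.1247, 0.0071]
tcp_rot: [0.999, 0.052, 0.001, 0.001]
contact_force: [-0.2, -0.5, 5.3]
opening: 0.456
time: 10.2
eef_pos: [0.6101, -0.1241, 0.0806]
tcp_rot: [0.999, 0.052, 0.0, 0.0]
contact_force: [-0.6, -0.7, -2.5]
opening: 0.458
t 10.2 pos [ 0.6101 -0.1241  0.0806] yaw 6.0 tilt 0.02 F [-0.6 -0.7 -2.5] open 0.458 q [-0.36  0.33  1.81  0.    0.99  1.1 ]
.5131,-.3898,.08,-3.76 shift [-0.828  1.694  0.004] turn [ 0.    -0.     0.108] calls 2 per [-0.414  0.847  0.002]
```

View pics/g5.png

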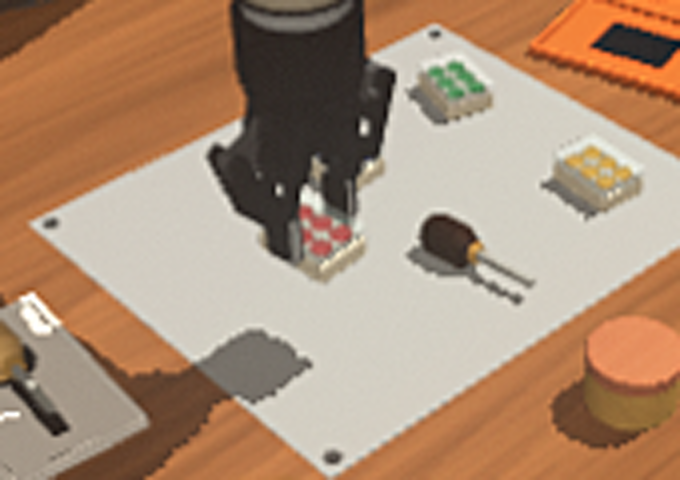

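The red case is held. Carry it to the white tray.

```bash
python3 -m crank '[[-0.25,0.5,-0.1,0,0,0.05,0],[-0.5,1,-0.1,0,0,0.108,0],[-0.5,1,-0.1,0,0,0.108,0],[-0.5,1,-0.1,0,0,0.108,0],[-0.5,1,-0.1,0,0,0.108,0],[-0.5,1,-0.1,0,0,0.108,0]]' && python3 mv.py .5131,-.3898,.08,-3.76
```

```text
time: 10.85
eef_pos: [0.5504, -0.2802, 0.0935]
tcp_rot: [0.999, -0.033, -0.001, -0.001]
contact_force: [-0.1, 0.7, -0.9]
opening: 0.455
t 10.8 pos [ 0.5504 -0.2802  0.0935] yaw -3.8 tilt 0.21 F [-0.1  0.7 -0.9] open 0.455 q [-0.64  0.31  1.82  0.    1.02  1.  ]
.5131,-.3898,.08,-3.76 shift [-0.2    0.745  0.089] turn [-0.002  0.002 -0.   ] calls 1 per [-0.2    0.745  0.089]
```

```bash
python3 -m crank '[[-0.1,0.4,0,0,0,0,0],[-0.2,0.745,0.05,0,0,0,0],[-0.2,0.745,0.2,0,0,0,0],[-0.2,0.745,0.3,0,0,0,0],[-0.2,0.745,0.3,0,0,0,0],[-0.2,0.745,0.3,0,0,0,0]]' && python3 mv.py .5131,-.3898,.013,-3.76;python3 - <<'E'
from h import *
for n in ("top","scene"):
  p=imaging.read_camera(n);a=p["pixels"][190:330,90:280,::-1] if n[0]=="s" else p["pixels"][210:330,380:520,::-1];cv2.imwrite(f"pics/g6{n}.png",cv2.resize(a,None,fx=4,fy=4,interpolation=2))
E
```

```text
time: 11.45
eef_pos: [0.5146, -0.3883, 0.0494]
tcp_rot: [1.0, -0.031, -0.001, -0.001]
contact_force: [1.0, 0.7, 0.2]
opening: 0.459
t 11.4 pos [ 0.5146 -0.3883  0.0494] yaw -3.6 tilt 0.15 F [1.  0.7 0.2] open 0.459 q [-0.8   0.42  1.76  0.    0.96  0.83]
.5131,-.3898,.013,-3.76 shift [-0.009  0.011  0.243] turn [-0.001  0.001  0.002] calls 1 per [-0.009  0.011  0.243]
```

View pics/g6scene.png

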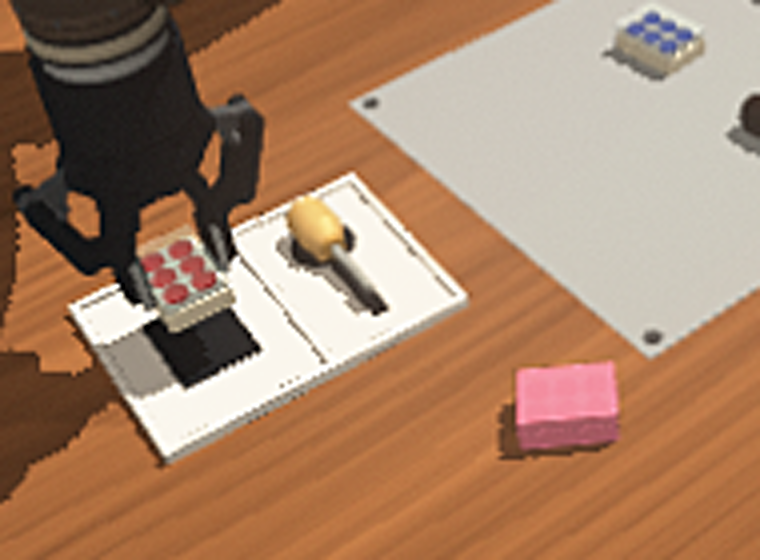

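View pics/g6top.png

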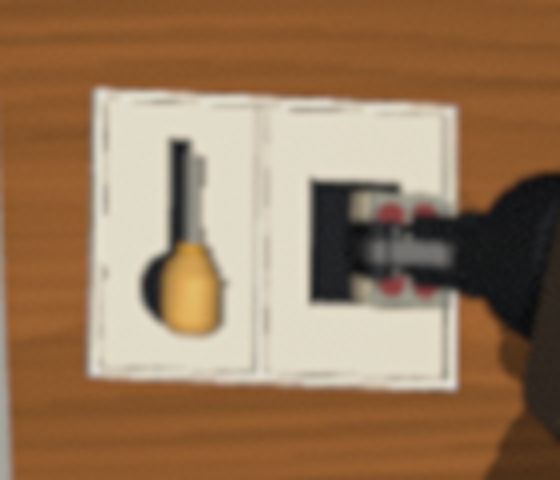

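The red case hangs level and square over the dark rectangle. The offset seen from above matches the parallax of its height. Lower.

```bash
python3 -m crank '[[-0.009,0.011,0.15,0,0,0,0],[-0.009,0.011,0.25,0,0,0,0],[-0.009,0.011,0.25,0,0,0,0],[-0.009,0.011,0.25,0,0,0,0]]' && python3 mv.py .5131,-.3898,.011,-3.76
```

```text
time: 11.95
eef_pos: [0.5128, -0.3919, 0.0131]
tcp_rot: [0.999, -0.032, -0.0, -0.0]
contact_force: [0.1, -0.2, -0.2]
opening: 0.461
t 11.9 pos [ 0.5128 -0.3919  0.0131] yaw -3.7 tilt 0.04 F [ 0.1 -0.2 -0.2] open 0.461 q [-0.81  0.47  1.77  0.    0.9   0.83]
.5131,-.3898,.011,-3.76 shift [ 0.001 -0.014  0.014] turn [-0.     0.     0.001] calls 1 per [ 0.001 -0.014  0.014]
```

```bash
python3 -m crank '[[0.001,-0.014,0.012,0,0,0,0],[0.001,-0.014,0.018,0,0,0,0],[0.001,-0.014,0.018,0,0,0,0]]' && python3 mv.py .5131,-.3898,.010,-3.76
```

```text
time: 12.25
eef_pos: [0.5133, -0.3902, 0.0115]
tcp_rot: [0.999, -0.032, 0.0, -0.0]
contact_force: [-1.7, 2.7, 5.1]
opening: 0.457
t 12.2 pos [ 0.5133 -0.3902  0.0115] yaw -3.7 tilt 0.03 F [-1.7  2.7  5.1] open 0.457 q [-0.81  0.47  1.77  0.    0.9   0.83]
.5131,-.3898,.010,-3.76 shift [-0.002 -0.002  0.01 ] turn [-0. -0.  0.] calls 1 per [-0.002 -0.002  0.01 ]
```

```bash
python3 -m crank '[[0,0,0,0,0,0,0.62],[0,0,0,0,0,0,0.62],[0,0,0,0,0,0,0.62],[0,0,-0.2,0,0,0,0.62],[0,0,-0.5,0,0,0,0.62],[0,0,-0.6,0,0,0,0.62],[0,0,-0.6,0,0,0,0.62]]' && python3 mv.py .6213,.1295,.1,-5.5
```

```text
time: 12.95
eef_pos: [0.5146, -0.3921, 0.104]
tcp_rot: [0.999, -0.032, 0.003, 0.003]
contact_force: [0.3, 0.2, 0.9]
opening: 0.619
t 12.9 pos [ 0.5146 -0.3921  0.104 ] yaw -3.7 tilt 0.42 F [0.3 0.2 0.9] open 0.619 q [-0.81  0.35  1.74 -0.    1.04  0.83]
.6213,.1295,.1,-5.5 shift [ 0.484 -3.516  0.011] turn [ 0.003 -0.003  0.02 ] calls 4 per [ 0.121 -0.879  0.003]
```

```bash
python3 -m crank '[[0.121,-0.9,0,0,0,0,0.7],[0.121,-0.9,0,0,0,0,0.7],[0.121,-0.9,0,0,0,0,0.7],[0.121,-0.9,0,0,0,0,0.7]]' && python3 -m crank '[[0.121,-0.9,0,0,0,0,0.7],[0.121,-0.9,0,0,0,0,0.7],[0.121,-0.9,0,0,0,0,0.7],[0.121,-0.9,0,0,0,0,0.7]]'&& python3 -m crank '[[0.121,-0.9,0,0,0,0,0.7],[0.121,-0.9,0,0,0,0,0.7],[0.121,-0.9,0,0,0,0,0.7],[0.121,-0.9,0,0,0,0,0.7]]' && python3 mv.py .6213,.1295,.1,-5.5
python3 - <<'E'
from h import *
for n in ("top","scene"):
  p=imaging.read_camera(n);save(p,n+"7.png")
  m,c=near("red_case",p,np.array([.5131,-.3898]))
  if m is not None: x,e=boxfit(p,m.astype(float),(c[0],c[1],0),.005,.029); print(n,x[:2].round(4),np.degrees(x[2]).round(1),round(e,2))
  m,c=near("yellow_case",p,np.array([.6213,.1295]))
  if m is not None: x,e=boxfit(p,m.astype(float),(c[0],c[1],0)); print("y",n,x[:2].round(4),np.degrees(x[2]).round(1),round(e,2))
  for r in finder.pinpoint("pale_graver",p): print(ray(p,r["location"][::-1],.0195))
p=imaging.read_camera("top");a=p["pixels"][220:320,390:510,::-1];cv2.imwrite("pics/g7.png",cv2.resize(a,None,fx=6,fy=6,interpolation=2))
E
```

```text
time: 13.35
eef_pos: [0.5386, -0.2515, 0.097]
tcp_rot: [1.0, -0.03, -0.002, -0.002]
contact_force: [-0.5, 0.5, 0.3]
opening: 0.701
time: 13.75
eef_pos: [0.5658, -0.1196, 0.0979]
tcp_rot: [1.0, -0.03, -0.002, -0.001]
contact_force: [0.0, -0.5, 0.2]
opening: 0.702
time: 14.15
eef_pos: [0.5932, 0.0129, 0.0986]
tcp_rot: [1.0, -0.031, -0.001, -0.0]
contact_force: [-0.4, -0.4, 0.5]
opening: 0.696
t 14.2 pos [0.5932 0.0129 0.0986] yaw -3.5 tilt 0.13 F [-0.4 -0.4  0.5] open 0.696 q [-0.15  0.25  1.88  0.    1.01  1.48]
.6213,.1295,.1,-5.5 shift [ 0.139 -0.788 -0.009] turn [-0.     0.001  0.022] calls 1 per [ 0.139 -0.788 -0.009]
top [ 0.5111 -0.3911] -3.7 0.18
y top [0.6222 0.1323] -0.4 0.35
[[ 0.48990577 -0.29318481  0.0195    ]]
scene [ 0.511  -0.3914] -1.4 0.05
y scene [0.6181 0.133 ] -12.4 0.17
[[ 0.49629399 -0.28855065  0.0195    ]]
```

View pics/g7.png

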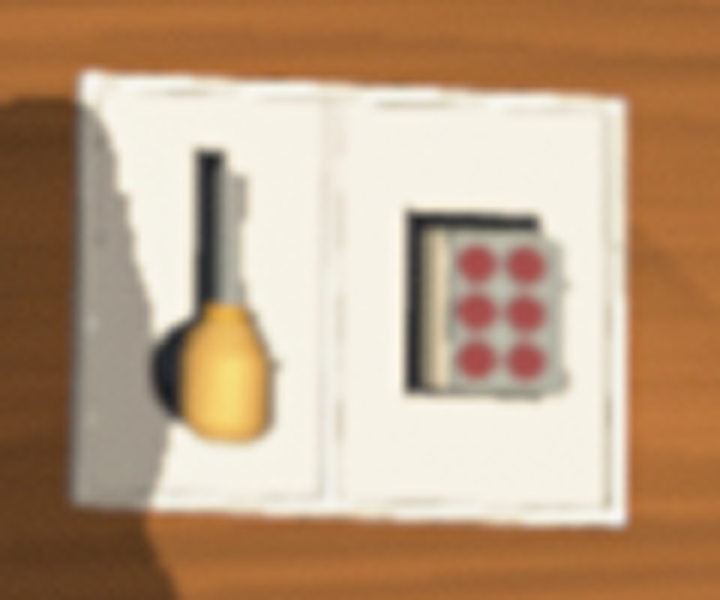

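```bash
python3 - <<'E'
from h import *
p=imaging.read_camera("top")
for n,u,v,z in(("handle",390+228/6-.4,220+375/6-.4,.0195),("spot left",390+152/6-.4,220+365/6-.4,.005),("tail",390+228/6-.4,220+440/6-.4,.015),("tip",390+234/6-.4,220+175/6-.4,.016),("strip",390+210/6-.4,220+152/6-.4,.005)): print(n,ray(p,[u,v],z)[0].round(4))
E
python3 mv.py .6213,.1295,.1,-6
```

```text
handle [ 0.4917 -0.2956  0.0195]
spot left [ 0.4946 -0.2743  0.005 ]
tail [ 0.469  -0.2962  0.015 ]
tip [ 0.5604 -0.3028  0.016 ]
strip [ 0.5687 -0.299   0.005 ]
t 14.7 pos [0.5935 0.0094 0.1002] yaw -3.8 tilt 0.01 F [0.5 0.3 0.2] open 0.704 q [-0.15  0.25  1.88 -0.    1.01  1.48]
.6213,.1295,.1,-6 shift [ 0.132 -0.811  0.002] turn [ 0.    -0.     0.024] calls 1 per [ 0.132 -0.811  0.002]
```

The placed pale handle measures within about 3 mm of its spot, and the red case is within about 2 mm. Next, the yellow case.

```bash
python3 -m crank '[[0.07,-0.4,0,0,0,0.014,0.75],[0.132,-0.811,0,0,0,0.014,0.75],[0.132,-0.811,0.3,0,0,0.014,0.75],[0.132,-0.811,0.3,0,0,0.014,0.75],[0.132,-0.811,0.3,0,0,0.014,0.75],[0.132,-0.811,0.3,0,0,0.014,0.75]]'; python3 mv.py .6213,.1295,.005,-5
python3 - <<'E'
from h import *
p=imaging.read_camera("scene");a=p["pixels"][130:250,250:420,::-1];cv2.imwrite("pics/g8.png",cv2.resize(a,None,fx=4,fy=4,interpolation=2))
E
```

```text
time: 15.25
eef_pos: [0.6222, 0.1295, 0.0567]
tcp_rot: [0.999, -0.044, 0.001, 0.0]
contact_force: [0.5, -0.8, 0.3]
opening: 0.747
t 15.2 pos [0.6222 0.1295 0.0567] yaw -5.0 tilt 0.13 F [ 0.5 -0.8  0.3] open 0.747 q [ 0.05  0.39  1.79 -0.    0.96  1.7 ]
.6213,.1295,.005,-5 shift [-0.007  0.     0.345] turn [-0.    -0.001 -0.   ] calls 1 per [-0.007  0.     0.345]
```

View pics/g8.png

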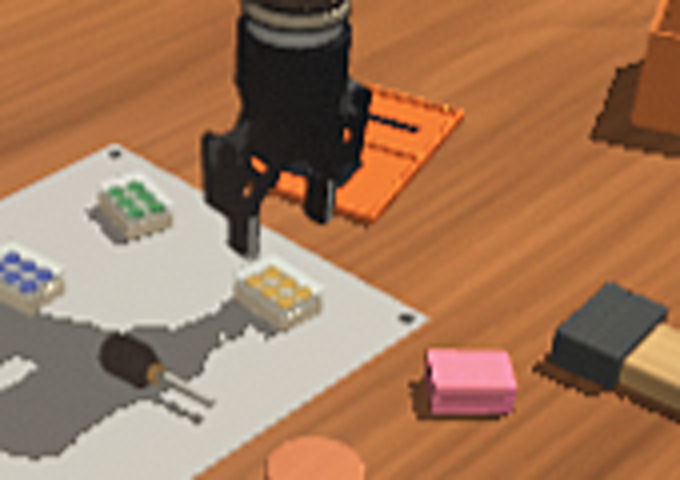

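The fingers straddle the yellow case (crop 280,290). Grasp and lift.

```bash
python3 -m crank '[[-0.007,0,0.2,0,0,0,0.75],[-0.007,0,0.34,0,0,0,0.75],[-0.007,0,0.34,0,0,0,0.75],[-0.007,0,0.34,0,0,0,0.75]]' && python3 mv.py && python3 -m crank '[[0,0,0,0,0,0,0],[0,0,0,0,0,0,0],[0,0,0,0,0,0,0],[0,0,0,0,0,0,0],[0,0,0,0,0,0,0]]' && python3 -m crank '[[0,0,-0.3,0,0,0,0],[0,0,-0.6,0,0,0,0],[0,0,-0.7,0,0,0,0],[0,0,-0.7,0,0,0,0]]'; python3 mv.py .5115,-.3905,.11,-3.5
python3 - <<'E'
from h import *
for n in ("scene",):
  p=imaging.read_camera(n);a=p["pixels"][130:250,250:420,::-1];cv2.imwrite("pics/g9.png",cv2.resize(a,None,fx=4,fy=4,interpolation=2))
E
```

```text
time: 15.7
eef_pos: [0.6211, 0.1297, 0.0057]
tcp_rot: [0.999, -0.044, 0.001, -0.0]
contact_force: [-0.4, 0.2, 0.6]
opening: 0.752
t 15.7 pos [0.6211 0.1297 0.0057] yaw -5.0 tilt 0.11 F [-0.4  0.2  0.6] open 0.752 q [ 0.05  0.46  1.8  -0.    0.88  1.71]
time: 16.2
eef_pos: [0.622, 0.1305, 0.0068]
tcp_rot: [0.999, -0.043, 0.002, 0.0]
contact_force: [0.6, -1.7, 6.8]
opening: 0.46
time: 16.6
eef_pos: [0.6223, 0.1308, 0.1129]
tcp_rot: [0.999, -0.043, 0.003, -0.0]
contact_force: [-0.4, -0.5, -1.3]
opening: 0.46
t 16.6 pos [0.6223 0.1308 0.1129] yaw -5.0 tilt 0.4 F [-0.4 -0.5 -1.3] open 0.46 q [0.05 0.32 1.77 0.   1.05 1.71]
.5115,-.3905,.11,-3.5 shift [-0.435  3.526  0.013] turn [-0.001 -0.004 -0.016] calls 4 per [-0.109  0.882  0.003]
```

View pics/g9.png

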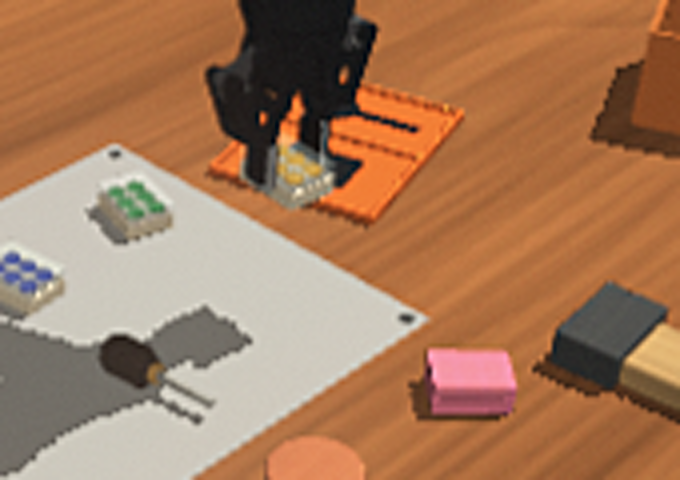

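Yellow is held level. Carry it over to the red case.

```bash
python3 -m crank '[[-0.109,0.9,0,0,0,0,0],[-0.109,0.9,0,0,0,0,0],[-0.109,0.9,0,0,0,0,0],[-0.109,0.9,0,0,0,0,0]]' && python3 -m crank '[[-0.109,0.9,0,0,0,0,0],[-0.109,0.9,0,0,0,0,0],[-0.109,0.9,0,0,0,0,0],[-0.109,0.9,0,0,0,0,0]]' && python3 -m crank '[[-0.109,0.9,0,0,0,0,0],[-0.109,0.9,0,0,0,0,0],[-0.109,0.9,0,0,0,0,0],[-0.109,0.9,0,0,0,0,0]]' && python3 mv.py .5115,-.3905,.11,-3.7
```

```text
time: 17.05
eef_pos: [0.5892, -0.0059, 0.1056]
tcp_rot: [0.999, -0.046, -0.003, 0.0]
contact_force: [-0.4, 0.8, -1.7]
opening: 0.459
time: 17.45
eef_pos: [0.5622, -0.1382, 0.1066]
tcp_rot: [0.999, -0.046, -0.002, -0.0]
contact_force: [0.3, 1.1, -0.6]
opening: 0.46
time: 17.85
eef_pos: [0.535, -0.2709, 0.1073]
tcp_rot: [0.999, -0.045, -0.001, -0.0]
contact_force: [0.5, 0.4, -0.6]
opening: 0.459
t 17.9 pos [ 0.535  -0.2709  0.1073] yaw -5.2 tilt 0.13 F [ 0.5  0.4 -0.6] open 0.459 q [-0.64  0.25  1.86 -0.    1.03  1.02]
.5115,-.3905,.11,-3.7 shift [-0.084  0.808 -0.019] turn [-0.     0.001 -0.017] calls 1 per [-0.084  0.808 -0.019]
```

```bash
python3 -m crank '[[-0.084,0.808,0,0,0,-0.017,0],[-0.084,0.808,0,0,0,-0.017,0],[-0.084,0.808,0,0,0,-0.017,0],[-0.084,0.808,0.2,0,0,-0.017,0],[-0.084,0.808,0.3,0,0,-0.017,0],[-0.084,0.808,0.3,0,0,-0.017,0],[-0.084,0.808,0.3,0,0,-0.017,0]]'; python3 mv.py .5115,-.3905,.036,-3.7;python3 - <<'E'
from h import *
for n in ("scene",):
  p=imaging.read_camera(n);a=p["pixels"][190:330,90:280,::-1];cv2.imwrite(f"pics/g10{n}.png",cv2.resize(a,None,fx=4,fy=4,interpolation=2))
E
```

```text
time: 18.55
eef_pos: [0.5132, -0.3863, 0.0631]
tcp_rot: [1.0, -0.029, -0.001, -0.001]
contact_force: [-0.9, 0.7, -0.4]
opening: 0.459
t 18.6 pos [ 0.5132 -0.3863  0.0631] yaw -3.4 tilt 0.16 F [-0.9  0.7 -0.4] open 0.459 q [-0.8   0.4   1.77  0.    0.98  0.83]
.5115,-.3905,.036,-3.7 shift [-0.009  0.029  0.181] turn [-0.001  0.001  0.004] calls 1 per [-0.009  0.029  0.181]
```

View pics/g10scene.png

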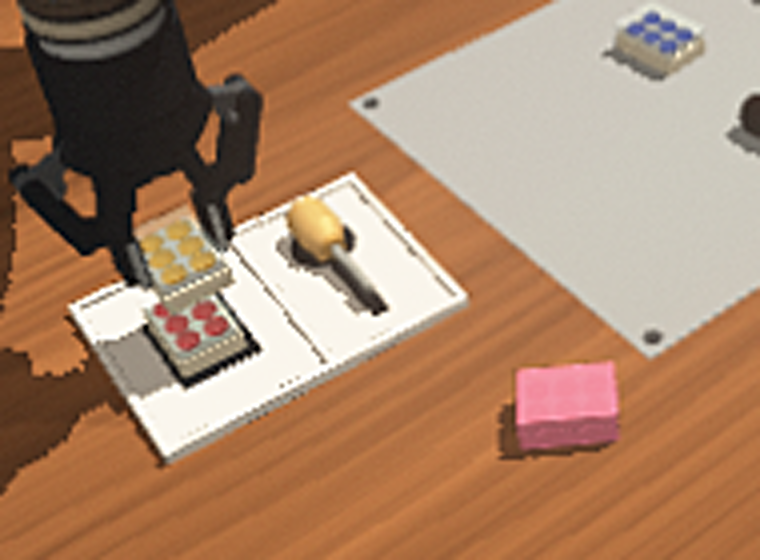

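```bash
python3 -m crank '[[-0.009,0.029,0.08,0,0,0.004,0],[-0.009,0.029,0.165,0,0,0.004,0],[-0.009,0.029,0.17,0,0,0.004,0],[-0.009,0.029,0.17,0,0,0.004,0]]'; python3 mv.py .5115,-.3905,.0345,-3.7
```

```text
time: 19.0
eef_pos: [0.5109, -0.3921, 0.0377]
tcp_rot: [0.999, -0.033, -0.001, -0.001]
contact_force: [1.0, -0.6, 0.0]
opening: 0.46
t 19.0 pos [ 0.5109 -0.3921  0.0377] yaw -3.8 tilt 0.11 F [ 1.  -0.6  0. ] open 0.46 q [-0.81  0.44  1.77  0.    0.94  0.83]
.5115,-.3905,.0345,-3.7 shift [ 0.003 -0.011  0.021] turn [-0.001  0.001 -0.001] calls 1 per [ 0.003 -0.011  0.021]
```

```bash
python3 -m crank '[[0.003,-0.008,0.012,0,0,0,0],[0.003,-0.008,0.02,0,0,0,0],[0.003,-0.008,0.02,0,0,0,0]]'; python3 mv.py .5115,-.3905,.0345,-3.7
```

```text
time: 19.3
eef_pos: [0.5121, -0.3915, 0.0359]
tcp_rot: [0.999, -0.033, 0.0, 0.0]
contact_force: [0.3, -0.0, 0.1]
opening: 0.461
t 19.3 pos [ 0.5121 -0.3915  0.0359] yaw -3.8 tilt 0.02 F [ 0.3 -0.   0.1] open 0.461 q [-0.81  0.44  1.77  0.    0.94  0.83]
.5115,-.3905,.0345,-3.7 shift [-0.004 -0.006  0.009] turn [ 0.    -0.    -0.001] calls 1 per [-0.004 -0.006  0.009]
```

```bash
python3 -m crank '[[0,-0.004,0.01,0,0,0,0],[0,-0.004,0.01,0,0,0,0]]'; python3 mv.py .5115,-.3905,.0345,-3.7
```

```text
time: 19.5
eef_pos: [0.5123, -0.3915, 0.0358]
tcp_rot: [0.999, -0.033, 0.0, 0.001]
contact_force: [-2.2, 0.6, 5.4]
opening: 0.459
t 19.5 pos [ 0.5123 -0.3915  0.0358] yaw -3.8 tilt 0.08 F [-2.2  0.6  5.4] open 0.459 q [-0.81  0.44  1.77 -0.    0.93  0.83]
.5115,-.3905,.0345,-3.7 shift [-0.006 -0.007  0.009] turn [ 0.001 -0.    -0.001] calls 1 per [-0.006 -0.007  0.009]
```

Light contact at 5 N. Release and retreat.

```bash
python3 -m crank '[[0,0,0,0,0,0,0.62],[0,0,0,0,0,0,0.62],[0,0,0,0,0,0,0.62],[0,0,-0.2,0,0,0,0.62],[0,0,-0.4,0,0,0,0.62],[0,0,-0.5,0,0,0,0.62],[0,0,-0.5,0,0,0,0.62]]'; python3 mv.py .604,-.005,.11,8
```

```text
time: 20.2
eef_pos: [0.5134, -0.3922, 0.1123]
tcp_rot: [0.999, -0.033, 0.002, 0.002]
contact_force: [0.3, 0.2, -0.9]
opening: 0.619
t 20.2 pos [ 0.5134 -0.3922  0.1123] yaw -3.8 tilt 0.35 F [ 0.3  0.2 -0.9] open 0.619 q [-0.81  0.34  1.74  0.    1.06  0.83]
.604,-.005,.11,8 shift [ 0.431 -2.616  0.007] turn [ 0.003 -0.003 -0.131] calls 3 per [ 0.144 -0.872  0.002]
```

```bash
python3 -m crank '[[0.144,-0.9,0,0,0,-0.03,0.7],[0.144,-0.9,0,0,0,-0.065,0.7],[0.144,-0.9,0,0,0,-0.065,0.7],[0.144,-0.9,0,0,0,-0.065,0.7]]' && python3 -m crank '[[0.144,-0.9,0,0,0,-0.03,0.7],[0.144,-0.9,0,0,0,-0.065,0.7],[0.144,-0.9,0,0,0,-0.065,0.7],[0.144,-0.9,0,0,0,-0.065,0.7],[0.144,-0.9,0,0,0,-0.065,0.7]]'
python3 - <<'E'
from h import *
for n in ("top","scene"):
  p=imaging.read_camera(n);save(p,n+"11.png")
  for l,z in(("yellow_case",.029),):
    m,c=near(l,p,np.array([.5115,-.391]))
    if m is not None: x,e=boxfit(p,m.astype(float),(c[0],c[1],0),z,z+.024); print(l,n,x[:2].round(4),np.degrees(x[2]).round(1),round(e,2))
  a=p["pixels"][190:330,90:280,::-1] if n[0]=="s" else p["pixels"][210:330,380:520,::-1];cv2.imwrite(f"pics/g11{n}.png",cv2.resize(a,(560,420),interpolation=2))
E
python3 mv.py .604,-.005,.05,8
```

```text
time: 20.6
eef_pos: [0.5418, -0.2525, 0.1066]
tcp_rot: [1.0, 0.02, -0.002, -0.002]
contact_force: [0.3, -0.6, -0.4]
opening: 0.698
time: 21.1
eef_pos: [0.5588, -0.1216, 0.108]
tcp_rot: [0.998, 0.07, -0.001, -0.0]
contact_force: [-0.0, 0.3, 0.1]
opening: 0.697
yellow_case top [ 0.5106 -0.392 ] -3.5 0.16
yellow_case scene [ 0.5123 -0.3927] -4.6 0.08
t 21.3 pos [ 0.5591 -0.1234  0.1089] yaw 7.8 tilt 0.02 F [-0.4  0.2 -0.4] open 0.701 q [-0.39  0.2   1.92 -0.    1.02  1.04]
.604,-.005,.05,8 shift [ 0.403 -0.741  0.392] turn [ 0.     0.    -0.002] calls 1 per [ 0.403 -0.741  0.392]
```

View pics/g11scene.png

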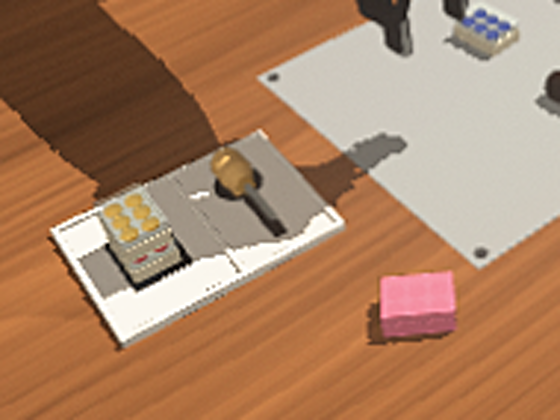

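View pics/scene11.png

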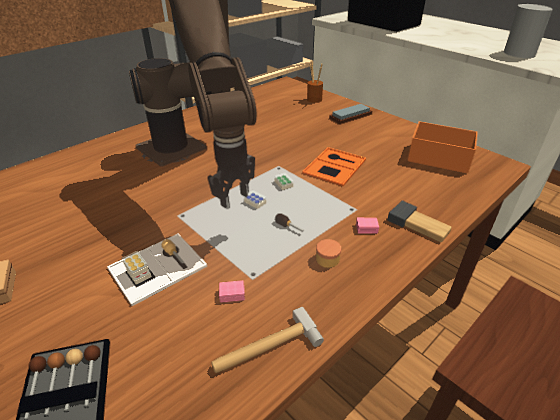

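The stack is square, with the fits agreeing to 1–2 mm. Next, the dark graver.

```bash
python3 -m crank '[[0.2,-0.37,0,0,0,0,0.7],[0.403,-0.741,0,0,0,0,0.7],[0.403,-0.741,0.2,0,0,0,0.7],[0.403,-0.741,0.38,0,0,0,0.7],[0.403,-0.741,0.38,0,0,0,0.7],[0.403,-0.741,0.38,0,0,0,0.7]]'; python3 mv.py .604,-.005,.005,8
python3 - <<'E'
from h import *
p=imaging.read_camera("scene");a=p["pixels"][140:260,210:380,::-1];cv2.imwrite("pics/g12.png",cv2.resize(a,None,fx=4,fy=4,interpolation=2))
E
```

```text
time: 21.9
eef_pos: [0.6036, -0.0045, 0.0519]
tcp_rot: [0.998, 0.068, -0.001, -0.0]
contact_force: [0.0, -1.2, -0.2]
opening: 0.697
t 21.9 pos [ 0.6036 -0.0045  0.0519] yaw 7.8 tilt 0.08 F [ 0.  -1.2 -0.2] open 0.697 q [-0.18  0.34  1.87 -0.    0.94  1.26]
.604,-.005,.005,8 shift [0.002 0.004 0.313] turn [-0.     0.001 -0.002] calls 1 per [0.002 0.004 0.313]
```

View pics/g12.png

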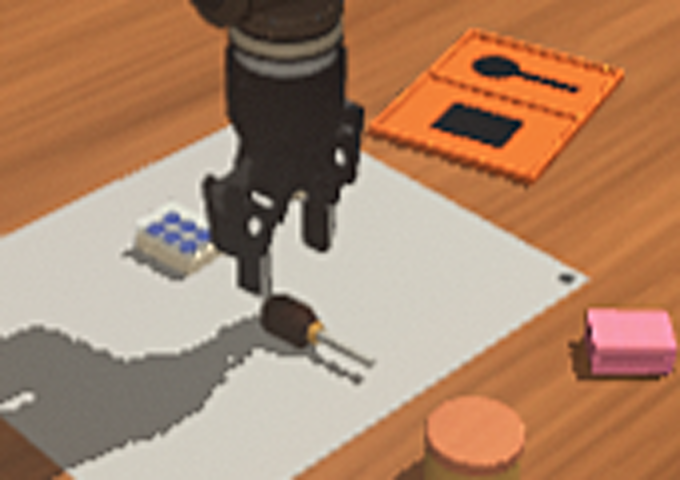

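The fingers straddle the dark handle (crop 285,315). Grasp and lift.

```bash
python3 -m crank '[[0.002,0.004,0.2,0,0,0,0.7],[0.002,0.004,0.31,0,0,0,0.7],[0.002,0.004,0.31,0,0,0,0.7],[0.002,0.004,0.31,0,0,0,0.7]]' && python3 mv.py && python3 -m crank '[[0,0,0,0,0,0,0],[0,0,0,0,0,0,0],[0,0,0,0,0,0,0],[0,0,0,0,0,0,0],[0,0,0,0,0,0,0],[0,0,0,0,0,0,0]]' && python3 -m crank '[[0,0,-0.3,0,0,0,0],[0,0,-0.6,0,0,0,0],[0,0,-0.65,0,0,0,0],[0,0,-0.65,0,0,0,0]]'; python3 mv.py .4615,.3776,.10,15.7
python3 - <<'E'
from h import *
for n in ("scene",):
  p=imaging.read_camera(n);a=p["pixels"][140:260,210:380,::-1];cv2.imwrite("pics/g13.png",cv2.resize(a,None,fx=4,fy=4,interpolation=2))
E
```

```text
time: 22.35
eef_pos: [0.6045, -0.0045, 0.0062]
tcp_rot: [0.998, 0.068, 0.0, 0.0]
contact_force: [-0.6, 0.3, -0.2]
opening: 0.699
t 22.4 pos [ 0.6045 -0.0045  0.0062] yaw 7.8 tilt 0.01 F [-0.6  0.3 -0.2] open 0.699 q [-0.18  0.41  1.87  0.    0.86  1.26]
time: 22.95
eef_pos: [0.6055, -0.0042, 0.0073]
tcp_rot: [0.998, 0.069, 0.001, 0.0]
contact_force: [-0.6, 0.4, 5.9]
opening: 0.33
time: 23.35
eef_pos: [0.6056, -0.0042, 0.1054]
tcp_rot: [0.998, 0.069, 0.002, 0.001]
contact_force: [0.0, 0.0, -1.2]
opening: 0.33
t 23.4 pos [ 0.6056 -0.0042  0.1054] yaw 7.9 tilt 0.25 F [ 0.   0.  -1.2] open 0.33 q [-0.17  0.27  1.85  0.    1.02  1.26]
.4615,.3776,.10,15.7 shift [-0.601 -2.653  0.03 ] turn [ 0.001 -0.003 -0.087] calls 3 per [-0.2   -0.884  0.01 ]
```

View pics/g13.png

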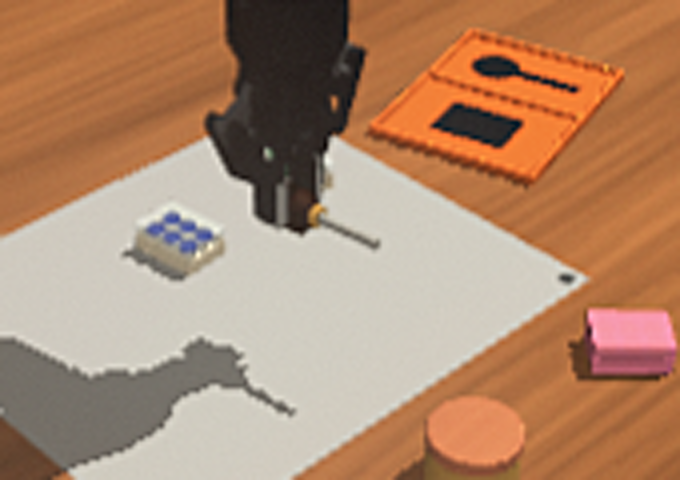

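Dark graver held. Carry it to the orange tray.

```bash
python3 -m crank '[[-0.2,-0.9,0,0,0,-0.03,0],[-0.2,-0.9,0,0,0,-0.03,0],[-0.2,-0.9,0,0,0,-0.03,0],[-0.2,-0.9,0,0,0,-0.03,0]]' && python3 -m crank '[[-0.2,-0.9,0,0,0,-0.03,0],[-0.2,-0.9,0,0,0,-0.03,0],[-0.2,-0.9,0,0,0,-0.03,0],[-0.2,-0.9,0,0,0,-0.03,0],[-0.2,-0.9,0,0,0,-0.03,0]]'; python3 mv.py .4615,.3776,.10,15.7
python3 - <<'E'
from h import *
p=imaging.read_camera("top")
px=p["pixels"].astype(int)
x0,y0,x1,y1=65,230,185,335
hsv=cv2.cvtColor(p["pixels"],cv2.COLOR_RGB2HSV)
m=((hsv[...,1]>200)&(hsv[...,2]>130)&(hsv[...,0]<14)&(hsv[...,0]>5)).astype(np.uint8)
save(p,"top14.png")
a=p["pixels"][220:345,50:195,::-1];cv2.imwrite("pics/g14.png",cv2.resize(a,None,fx=5,fy=5,interpolation=2))
E
```

```text
time: 23.8
eef_pos: [0.5517, 0.1291, 0.0996]
tcp_rot: [0.996, 0.095, -0.004, -0.001]
contact_force: [0.2, 0.4, -0.2]
opening: 0.329
time: 24.3
eef_pos: [0.5006, 0.2524, 0.1012]
tcp_rot: [0.993, 0.117, -0.002, 0.001]
contact_force: [-0.5, 0.1, -0.3]
opening: 0.327
t 24.3 pos [0.5006 0.2524 0.1012] yaw 13.4 tilt 0.21 F [-0.5  0.1 -0.3] open 0.327 q [ 0.29  0.18  1.96 -0.    1.01  1.62]
.4615,.3776,.10,15.7 shift [-0.06  -0.872  0.007] turn [ 0.     0.002 -0.026] calls 1 per [-0.06  -0.872  0.007]
```

View pics/g14.png

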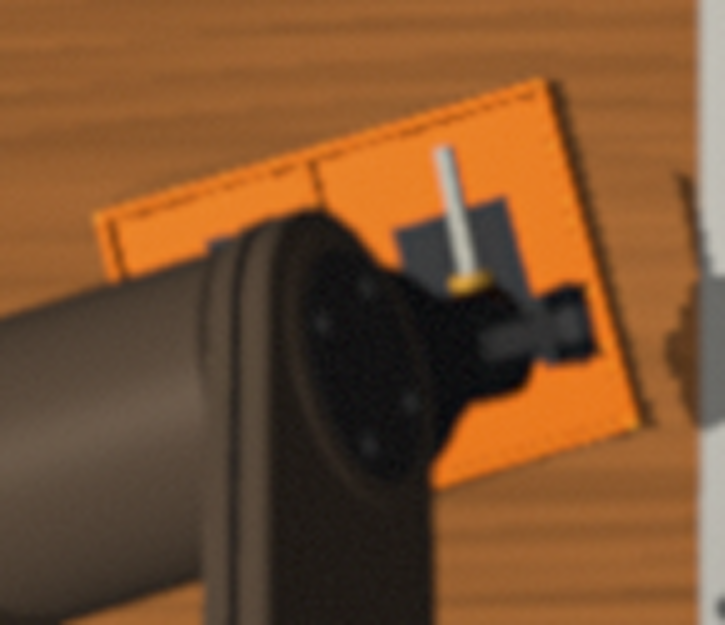

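Run:
```python
from h import *
p=imaging.read_camera("top")
c=np.array([[93,212],[548,78],[640,430]])/5+[50-.4,220-.4]
W=ray(p,c,.009); print(W.round(4)); print("centre",(W[0]+W[2])/2, np.degrees(np.arctan2(-(W[1]-W[0])[0]*-1,-(W[1]-W[0])[1])), np.linalg.norm(W[1]-W[0]),np.linalg.norm(W[2]-W[1]))
```

```text
[[0.5484 0.4497 0.009 ]
 [0.6006 0.2601 0.009 ]
 [0.455  0.2213 0.009 ]]
centre [0.50170859 0.33549988 0.009     ] 15.404029701212933 0.19657776951808928 0.15065708816719586
```

The tray corners confirm the orange tray's pose: centre (0.502, 0.336), yaw 15.4°. Over the plate in the crop, the graver's blade points the right way. Continue.

```bash
python3 -m crank '[[-0.03,-0.4,0,0,0,-0.02,0],[-0.06,-0.872,0,0,0,-0.026,0],[-0.06,-0.872,0.2,0,0,-0.026,0],[-0.06,-0.872,0.42,0,0,-0.026,0],[-0.06,-0.872,0.42,0,0,-0.026,0],[-0.06,-0.872,0.42,0,0,-0.026,0],[-0.06,-0.872,0.42,0,0,-0.026,0]]'; python3 mv.py .4613,.3773,.013,15.5
python3 - <<'E'
from h import *
p=imaging.read_camera("scene");a=p["pixels"][110:230,260:420,::-1];cv2.imwrite("pics/g15.png",cv2.resize(a,None,fx=4,fy=4,interpolation=2))
E
```

```text
time: 25.1
eef_pos: [0.4649, 0.3774, 0.042]
tcp_rot: [0.991, 0.135, 0.001, -0.0]
contact_force: [-0.3, -0.3, 0.2]
opening: 0.328
t 25.1 pos [0.4649 0.3774 0.042 ] yaw 15.5 tilt 0.16 F [-0.3 -0.3  0.2] open 0.328 q [ 0.51  0.34  1.89 -0.    0.91  1.81]
.4613,.3773,.013,15.5 shift [-0.024 -0.005  0.193] turn [-0.    -0.002  0.   ] calls 1 per [-0.024 -0.005  0.193]
```

View pics/g15.png

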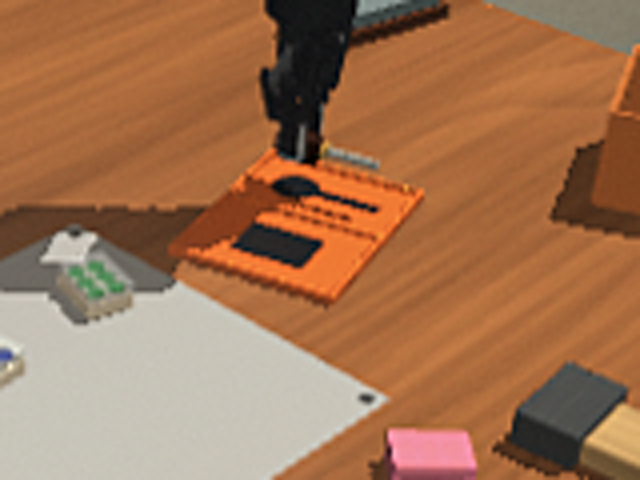

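```bash
python3 -m crank '[[-0.024,-0.005,0.1,0,0,0,0],[-0.024,-0.005,0.18,0,0,0,0],[-0.024,-0.005,0.195,0,0,0,0],[-0.024,-0.005,0.195,0,0,0,0]]'; python3 mv.py .4613,.3773,.0115,15.5
```

```text
time: 25.55
eef_pos: [0.4594, 0.3775, 0.0117]
tcp_rot: [0.991, 0.136, -0.0, 0.0]
contact_force: [-2.7, -2.3, 7.6]
opening: 0.329
t 25.6 pos [0.4594 0.3775 0.0117] yaw 15.6 tilt 0.07 F [-2.7 -2.3  7.6] open 0.329 q [ 0.52  0.39  1.9  -0.    0.86  1.82]
.4613,.3773,.0115,15.5 shift [0.012 0.005 0.001] turn [0.    0.001 0.002] calls 1 per [0.012 0.005 0.001]
```

Contact. Release, lift, then the green case.

```bash
python3 -m crank '[[0.006,0,0,0,0,0,0.6],[0.006,0,0,0,0,0,0.6],[0.006,0,0,0,0,0,0.6],[0,0,-0.2,0,0,0,0.6],[0,0,-0.5,0,0,0,0.6],[0,0,-0.6,0,0,0,0.6],[0,0,-0.6,0,0,0,0.6]]'; python3 mv.py .4611,.1335,.1,-14.7
```

```text
time: 26.25
eef_pos: [0.4612, 0.3789, 0.1042]
tcp_rot: [0.991, 0.136, 0.003, -0.001]
contact_force: [0.0, -0.5, 0.9]
opening: 0.599
t 26.2 pos [0.4612 0.3789 0.1042] yaw 15.6 tilt 0.39 F [ 0.  -0.5  0.9] open 0.599 q [0.52 0.25 1.87 0.   1.02 1.82]
.4611,.1335,.1,-14.7 shift [-0.442  1.575  0.022] turn [-0.002 -0.004  0.337] calls 2 per [-0.221  0.788  0.011]
```

```bash
python3 -m crank '[[-0.1,0.4,0,0,0,0.09,0.75],[-0.25,0.9,0,0,0,0.18,0.75],[-0.25,0.9,0,0,0,0.27,0.75],[-0.25,0.9,0,0,0,0.337,0.75],[-0.25,0.9,0,0,0,0.337,0.75],[-0.25,0.9,0,0,0,0.337,0.75]]'; python3 mv.py .4611,.1335,.1,-14.7
```

```text
time: 26.85
eef_pos: [0.4587, 0.2375, 0.0995]
tcp_rot: [0.992, -0.127, -0.001, 0.0]
contact_force: [0.1, 0.7, 0.4]
opening: 0.75
t 26.9 pos [0.4587 0.2375 0.0995] yaw -14.6 tilt 0.14 F [0.1 0.7 0.4] open 0.75 q [0.28 0.09 2.06 0.   0.99 2.11]
.4611,.1335,.1,-14.7 shift [ 0.19   0.667 -0.003] turn [0.001 0.001 0.001] calls 1 per [ 0.19   0.667 -0.003]
```

```bash
python3 -m crank '[[0.1,0.35,0,0,0,0,0.75],[0.19,0.667,0,0,0,0,0.75],[0.19,0.667,0.15,0,0,0,0.75],[0.19,0.667,0.3,0,0,0,0.75],[0.19,0.667,0.3,0,0,0,0.75],[0.19,0.667,0.3,0,0,0,0.75]]'; python3 mv.py .4611,.1335,.005,-14.7
python3 - <<'E'
from h import *
for n in ("top","scene"):
  p=imaging.read_camera(n);a=p["pixels"][130:235,230:380,::-1] if n[0]=="s" else p["pixels"][220:345,50:230,::-1];cv2.imwrite(f"pics/g16{n}.png",cv2.resize(a,(720,500),interpolation=2))
E
```

```text
time: 27.45
eef_pos: [0.4612, 0.1343, 0.0555]
tcp_rot: [0.992, -0.127, -0.001, 0.0]
contact_force: [0.2, 0.2, 1.0]
opening: 0.748
t 27.4 pos [0.4612 0.1343 0.0555] yaw -14.6 tilt 0.1 F [0.2 0.2 1. ] open 0.748 q [0.07 0.09 2.17 0.   0.89 1.9 ]
.4611,.1335,.005,-14.7 shift [0.001 0.005 0.336] turn [0.    0.001 0.001] calls 1 per [0.001 0.005 0.336]
```

View pics/g16scene.png

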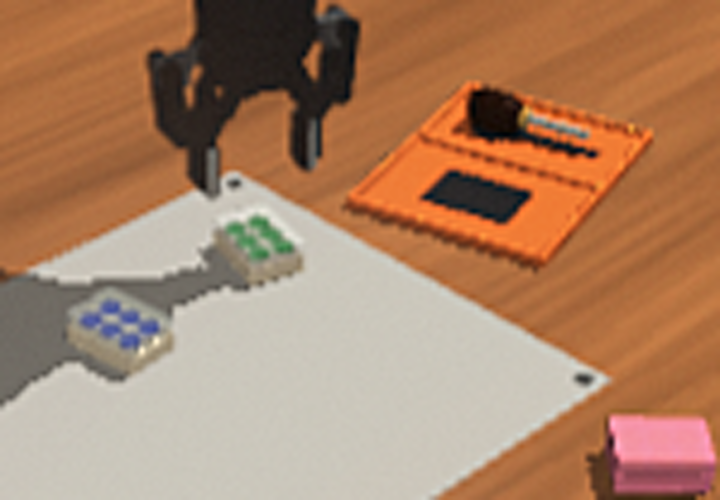

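View pics/g16top.png

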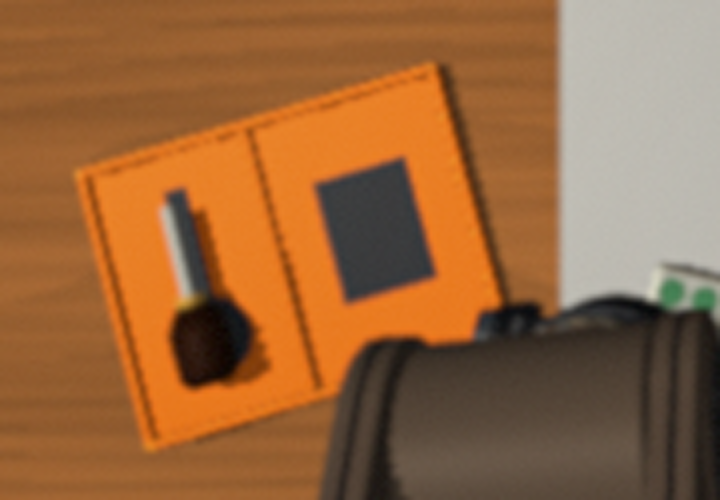

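The dark graver is on its silhouette with the blade along the strip, and the fingers straddle green. Grasp and lift.

```bash
python3 -m crank '[[0.001,0.005,0.2,0,0,0,0.75],[0.001,0.005,0.33,0,0,0,0.75],[0.001,0.005,0.33,0,0,0,0.75],[0.001,0.005,0.33,0,0,0,0.75]]' && python3 mv.py && python3 -m crank '[[0,0,0,0,0,0,0],[0,0,0,0,0,0,0],[0,0,0,0,0,0,0],[0,0,0,0,0,0,0],[0,0,0,0,0,0,0]]' && python3 -m crank '[[0,0,-0.3,0,0,0,0],[0,0,-0.5,0,0,0,0],[0,0,-0.6,0,0,0,0],[0,0,-0.6,0,0,0,0]]'; python3 mv.py .5138,.2935,.095,15.5
python3 - <<'E'
from h import *
for n in ("scene",):
  p=imaging.read_camera(n);a=p["pixels"][100:235,230:380,::-1];cv2.imwrite("pics/g17.png",cv2.resize(a,None,fx=4,fy=4,interpolation=2))
E
```

```text
time: 27.95
eef_pos: [0.4623, 0.1333, 0.0074]
tcp_rot: [0.992, -0.127, 0.001, -0.0]
contact_force: [0.1, -0.5, -0.1]
opening: 0.75
t 27.9 pos [0.4623 0.1333 0.0074] yaw -14.6 tilt 0.07 F [ 0.1 -0.5 -0.1] open 0.75 q [0.07 0.18 2.17 0.   0.78 1.9 ]
time: 28.45
eef_pos: [0.4633, 0.1331, 0.0083]
tcp_rot: [0.992, -0.128, 0.002, -0.0]
contact_force: [-0.6, -0.4, 6.4]
opening: 0.462
time: 28.85
eef_pos: [0.4636, 0.133, 0.0993]
tcp_rot: [0.992, -0.128, 0.003, -0.001]
contact_force: [0.2, -0.6, -0.4]
opening: 0.457
t 28.9 pos [0.4636 0.133  0.0993] yaw -14.7 tilt 0.36 F [ 0.2 -0.6 -0.4] open 0.457 q [ 0.07  0.01  2.15 -0.    0.98  1.9 ]
.5138,.2935,.095,15.5 shift [ 0.052 -1.12   0.031] turn [-0.    -0.004 -0.336] calls 2 per [ 0.026 -0.56   0.016]
```

View pics/g17.png

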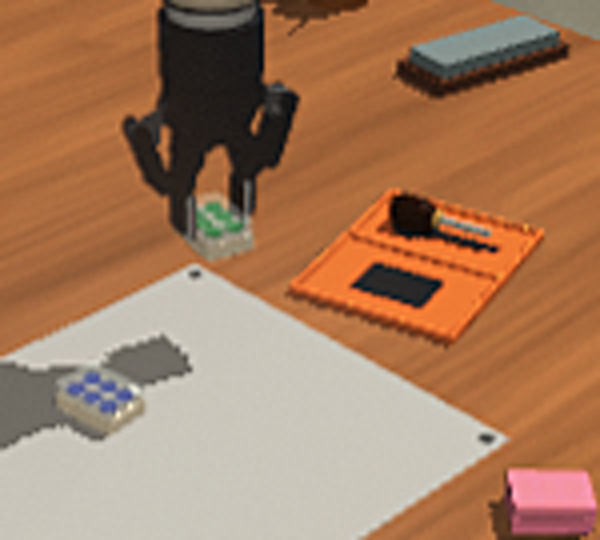

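```bash
python3 -m crank '[[0.02,-0.35,0,0,0,-0.09,0],[0.05,-0.65,0,0,0,-0.18,0],[0.05,-0.95,0,0,0,-0.27,0],[0.05,-0.95,0,0,0,-0.336,0],[0.05,-0.95,0,0,0,-0.336,0],[0.05,-0.95,0,0,0,-0.336,0]]'; python3 mv.py .5145,.2935,.05,15.5
```

```text
time: 29.5
eef_pos: [0.5037, 0.2681, 0.0945]
tcp_rot: [0.991, 0.134, -0.002, 0.0]
contact_force: [-0.4, 0.3, -0.6]
opening: 0.458
t 29.5 pos [0.5037 0.2681 0.0945] yaw 15.4 tilt 0.21 F [-0.4  0.3 -0.6] open 0.458 q [ 0.31  0.21  1.93 -0.    1.    1.61]
.5145,.2935,.05,15.5 shift [ 0.115 -0.144  0.296] turn [ 0.     0.002 -0.001] calls 1 per [ 0.115 -0.144  0.296]
```

```bash
python3 -m crank '[[0.115,-0.144,0.1,0,0,0,0],[0.115,-0.144,0.3,0,0,0,0],[0.115,-0.144,0.3,0,0,0,0],[0.115,-0.144,0.3,0,0,0,0],[0.115,-0.144,0.3,0,0,0,0]]'; python3 mv.py .5145,.2935,.015,15.5
python3 - <<'E'
from h import *
p=imaging.read_camera("scene");a=p["pixels"][110:230,260:420,::-1];cv2.imwrite("pics/g18.png",cv2.resize(a,None,fx=4,fy=4,interpolation=2))
E
```

```text
time: 30.0
eef_pos: [0.5165, 0.2937, 0.0526]
tcp_rot: [0.991, 0.134, 0.001, -0.0]
contact_force: [0.3, -0.2, -0.2]
opening: 0.456
t 30.0 pos [0.5165 0.2937 0.0526] yaw 15.5 tilt 0.08 F [ 0.3 -0.2 -0.2] open 0.456 q [ 0.35  0.32  1.89 -0.    0.93  1.65]
.5145,.2935,.015,15.5 shift [-0.013 -0.002  0.251] turn [-0.    -0.001 -0.001] calls 1 per [-0.013 -0.002  0.251]
```

View pics/g18.png

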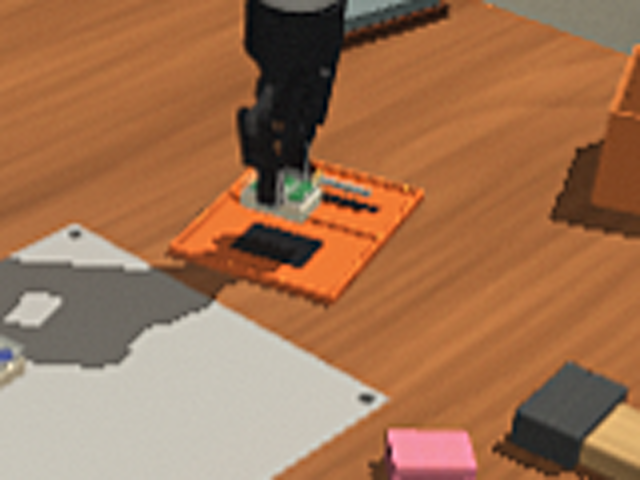

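```bash
python3 -m crank '[[-0.013,-0.002,0.15,0,0,0,0],[-0.013,-0.002,0.24,0,0,0,0],[-0.013,-0.002,0.25,0,0,0,0],[-0.013,-0.002,0.25,0,0,0,0]]'; python3 mv.py .5145,.2935,.012,15.5
```

```text
time: 30.45
eef_pos: [0.5141, 0.2939, 0.0142]
tcp_rot: [0.991, 0.135, -0.0, 0.0]
contact_force: [-0.2, -0.3, 0.2]
opening: 0.456
t 30.4 pos [0.5141 0.2939 0.0142] yaw 15.5 tilt 0.01 F [-0.2 -0.3  0.2] open 0.456 q [ 0.35  0.38  1.9  -0.    0.86  1.65]
.5145,.2935,.012,15.5 shift [0.002 0.003 0.015] turn [0. 0. 0.] calls 1 per [0.002 0.003 0.015]
```

```bash
python3 -m crank '[[0,0,0.01,0,0,0,0],[0,0,0.015,0,0,0,0],[0,0,0.015,0,0,0,0]]'; python3 mv.py .5145,.2935,.012,15.5
```

```text
time: 30.75
eef_pos: [0.5146, 0.2942, 0.0134]
tcp_rot: [0.991, 0.135, 0.0, -0.0]
contact_force: [-2.2, -1.9, 4.9]
opening: 0.455
t 30.8 pos [0.5146 0.2942 0.0134] yaw 15.5 tilt 0.05 F [-2.2 -1.9  4.9] open 0.455 q [ 0.35  0.38  1.9  -0.    0.86  1.65]
.5145,.2935,.012,15.5 shift [-0.002  0.004  0.009] turn [ 0.    -0.001  0.001] calls 1 per [-0.002  0.004  0.009]
```

```bash
python3 -m crank '[[0,0,0,0,0,0,0.62],[0,0,0,0,0,0,0.62],[0,0,0,0,0,0,0.62],[0,0,-0.2,0,0,0,0.62],[0,0,-0.5,0,0,0,0.62],[0,0,-0.9,0,0,0,0.62],[0,0,-0.9,0,0,0,0.62]]' && python3 -m crank '[[0,0.9,0,0,0,0,0.62],[0,0.9,0,0,0,0,0.62],[0,0.9,0,0,0,0,0.62],[0,0.9,0,0,0,0,0.62]]' && python3 -m crank '[[0,0.9,0,0,0,0,0.62],[0,0.9,0,0,0,0,0.62],[0,0.9,0,0,0,0,0.62],[0,0.9,0,0,0,0,0.62],[0,0.9,0,0,0,0,0.62]]'
python3 - <<'E'
from h import *
T=dict(o=(.5020,.3358,15.5),w=(.516,-.3456,-3.76))
def loc(t,x): return (rz(np.radians(T[t][2])).T@np.array([x[0]-T[t][0],x[1]-T[t][1],0]))[:2].round(4)
for n in ("top","scene"):
  p=imaging.read_camera(n);save(p,n+"19.png")
  for l,t,g,z in(("green_case","o",(.514,.293),.005),("red_case","w",(.511,-.391),.005),("yellow_case","w",(.511,-.391),.029),("blue_case",None,(.475,.004),0)):
    m,c=near(l,p,np.array(g))
    if m is None: print(l,n,None);continue
    x,e=boxfit(p,m.astype(float),(c[0],c[1],0),z,z+.024); print(l,n,x[:2].round(4),np.degrees(x[2]).round(1),round(e,2),"tray",t and loc(t,x))
  for l,t,z in(("dark_graver","o",.0195),("pale_graver","w",.0195),("tin",None,.021)):
    for r in finder.pinpoint(l,p)[:2]:
      X=ray(p,r["location"][::-1],z)[0]; print(l,n,round(r["confidence"],2),X.round(4),t and loc(t,X))
  if n=="top":
    A=[p["pixels"][220:345,50:195,::-1],p["pixels"][220:345,380:525,::-1]]
    cv2.imwrite("pics/g19.png",cv2.resize(cv2.hconcat(A),None,fx=2.75,fy=2.75,interpolation=2))
    cv2.imwrite("pics/g19o.png",cv2.resize(A[0],None,fx=5,fy=5,interpolation=2))
E
```

```text
time: 31.45
eef_pos: [0.5177, 0.2955, 0.1542]
tcp_rot: [0.991, 0.135, 0.006, -0.001]
contact_force: [0.9, 0.1, 0.7]
opening: 0.618
time: 31.85
eef_pos: [0.551, 0.1603, 0.1463]
tcp_rot: [0.991, 0.133, -0.0, 0.001]
contact_force: [0.7, 0.3, -0.5]
opening: 0.624
time: 32.35
eef_pos: [0.586, 0.0341, 0.1461]
tcp_rot: [0.991, 0.135, -0.001, -0.0]
contact_force: [-0.3, 0.1, -0.5]
opening: 0.618
green_case top [0.5131 0.2935] 15.0 0.05 tray [-0.0006 -0.0437]
red_case top [ 0.5129 -0.3626] -10.4 2.42 tray [-0.0019 -0.0172]
yellow_case top [ 0.5111 -0.3934] -4.2 0.17 tray [-0.0017 -0.048 ]
blue_case top [0.5078 0.0065] -1.1 1.83 tray None
dark_graver top 0.83 [0.4613 0.3698 0.0195] [-0.0301  0.0436]
pale_graver top 0.6 [ 0.49   -0.2892  0.0195] [-0.0296  0.0546]
tin top 0.76 [ 0.7842 -0.0181  0.021 ] None
green_case scene [0.5115 0.2935] 21.6 0.1 tray [-0.0022 -0.0433]
red_case scene [ 0.5143 -0.3884] -14.8 1.87 tray [ 0.0011 -0.0428]
yellow_case scene [ 0.5117 -0.3932] -2.3 0.08 tray [-0.0012 -0.0478]
blue_case scene [0.4753 0.0034] -8.4 0.18 tray None
dark_graver scene 0.43 [0.4692 0.3685 0.0195] [-0.0229  0.0403]
pale_graver scene 0.68 [ 0.491  -0.2909  0.0195] [-0.0286  0.0529]
tin scene 0.97 [ 0.7929 -0.0219  0.021 ] None
```

View pics/g19o.png

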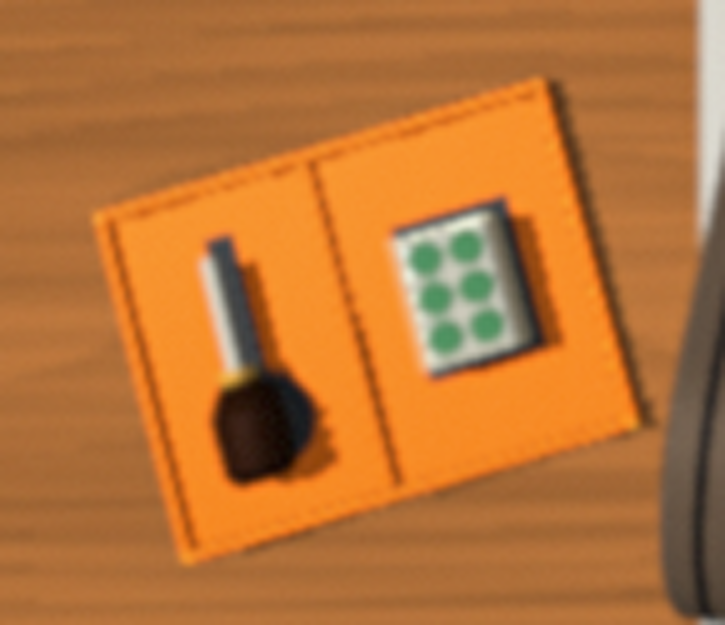

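View pics/scene19.png

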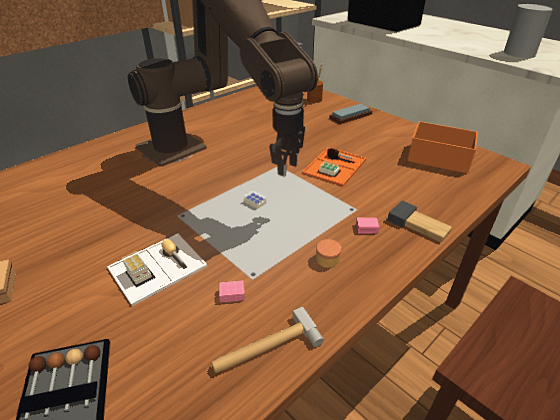

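The stack, green case, blue case and tin look right. The network's dark-graver point (y 0.040–0.044) disagrees with where I released it, so I'll measure the handle from its colour.

Run:
```python
from h import *
T=dict(o=(.5020,.3358,15.5))
def loc(x): return (np.c_[x[:,:2]-[.5020,.3358],np.zeros(len(x))]@rz(np.radians(15.5)))[:,:2]
p=imaging.read_camera("top")
a=p["pixels"][285:325,85:120].astype(int)
m=((a[...,0]-a[...,2])>5)&(a.max(2)<85)
k,lab,st,ce=cv2.connectedComponentsWithStats(m.astype(np.uint8),connectivity=4);i=1+st[1:,4].argmax()
v,u=np.nonzero(lab==i)
X=loc(ray(p,np.c_[u+85,v+285],.0195)); print(st[i],X.mean(0),X.min(0),X.max(0))
im=cv2.resize(p["pixels"][285:325,85:120,::-1],None,fx=12,fy=12,interpolation=2)
cs,_=cv2.findContours(cv2.resize((lab==i).astype(np.uint8),None,fx=12,fy=12,interpolation=0),0,2);cv2.drawContours(im,cs,-1,(0,255,0),1)
R=rz(np.radians(15.5))
def O(x,y,z): return R@[x,y,0]+[.5020,.3358,z]
def q(X): return tuple((( proj(p,[X])[0]-[85,285]+.5)*12).astype(int).tolist())
for t in np.linspace(0,2*np.pi,60): cv2.circle(im,q(O(-.028+.021*np.cos(t),.051+.021*np.sin(t),.005)),1,(255,0,0),-1)
cv2.circle(im,q(O(-.028,.051,.0195)),3,(0,0,255),-1)
for yy in(.039,.063):cv2.line(im,q(O(-.04,yy,.0195)),q(O(-.016,yy,.0195)),(0,255,255),1)
cv2.imwrite("pics/g20.png",im)
```

```text
[  9   3  18  28 269] [-0.02951237  0.04810786] [-0.0500575   0.02930129] [0.00338179 0.0636275 ]
```

View pics/g20.png

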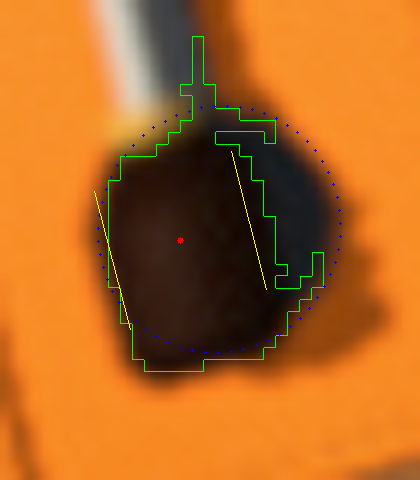

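The overlay shows the dark handle centred near (190,255), against its target at (180,240). That is about 3 mm off, so the network's point was the outlier. All checks are inside tolerance, so I'm handing in.

```bash
python3 mv.py; python3 -c "
from plant import ticket
print(ticket.sign_off())"
```

```text
t 33.2 pos [0.5863 0.0338 0.1467] yaw 15.5 tilt 0.0 F [-1.1 -0.3 -1. ] open 0.621 q [-0.12  0.18  1.87  0.    1.1   1.18]
the job is handed in; nothing more can be done
None
```

Both kits are made up and the job was handed in at 33.2 s. The sign-off gives no verdict, so what follows rests on my own camera checks, all of which came out within tolerance.

| Item | Last check |
|---|---|
| Pale graver (white tray) | About 2–4 mm from its spot, blade along the strip |
| Red case (white tray) | About 2 mm from the rectangle's centre, measured before stacking |
| Yellow case (on red) | Square, about 1–2 mm from the red case |
| Dark graver (orange tray) | About 3 mm from its spot, blade along the strip |
| Green case (orange tray) | About 1–2 mm from the rectangle's centre |

- **Left alone:** the blue case, the tin and both pink look-alikes show no visible shift. The arm ended clear of everything, about 15 cm up.
- **Dark graver:** the network put it nearer the limit (y 40–44 mm in the tray, lower limit 39 mm). An overlay on the enlarged picture gave about 49 mm, and I trusted that.
- **Cases:** the final network masks for the covered red case, and for the blue case from above, fitted badly, so I ignored them. The scene camera put the blue case within about 4 mm of its start. Its fits for the cases also gave yaws several degrees off (21.6° for green, in a tray at 15.5°, where the top camera gave 15.0°).

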